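# Close a watch casing fixture over its guide pins and snap hook

### The job

Take the steel watch head with the white dial off its round black stand and lay it, dial up, in the round nest of the blue casing fixture. Then take the aluminium top plate by its orange handle from the sloping wooden rest and lower it over the two guide pins, large hole on the large brass pin, keeping it level and not dropping it, and press it fully home on the collars so that its eye passes the red sprung gate and the gate springs shut over it. Let go, and leave everything else on the bench where it is.

Things in the scene. Friction and masses are not known exactly. Their poses are not given: they have to be found in the camera images.
- watch_center (a point): Centre of the loose steel watch head: a strapless round case 40 mm across, 15 mm thick, white dial on top (z up), 0.08 kg. Its crown, 7 mm thick, sticks out 4.5 mm along +y, 10 mm above its underside; elsewhere it is clear: grip it along its x axis. It starts on a fixed round black stand 60 mm across, 12 mm high.
- fixture: Blue fixed casing fixture, base 140 (x) x 160 (y) x 15 mm; origin under its centre, z up, x towards its snap hook. Collars 22 mm across, 12 mm high stand at y = -55 mm (brass pin) and +55 mm (steel pin); pin tops taper over 8 mm. Home: plate underside on the collars, 27 mm above the bench, handle centre 83 mm. Hook spine at x = 62 to 70 mm, 20 mm wide, top 59 mm up.
- nest (a point): Centre of the floor of the round nest in the middle of the fixture's base: 44 mm across, 4 mm deep, floor 11 mm above the bench, rim 15 mm. The seated watch sticks out 11 mm above the rim.
- brass_pin_tip (a point): Top of the brass guide pin, 12 mm across, 63 mm above the bench.
- steel_pin_tip (a point): Top of the steel guide pin, 8 mm across, 56 mm above the bench.
- gate (a joint): Red sprung gate of the snap hook: a leaf 14 mm wide, hinged 53 mm above the bench at fixture x = 62 mm. At 0 rad it slopes down to its tip at x = 44 mm, shutting the hook's mouth; it only swings down (to 1.15 rad). The descending eye meets it about 13 mm above home, needs up to about 10 N to push it to 0.6 rad, passes about 2 mm above home; it then springs back to 0 over the eye.
- plate_grip (a point): Centre of the loose top plate's orange handle, 24 (x) x 60 (y) x 36 mm tall; grip along x. Plate: aluminium, 70 (x) x 140 (y) x 10 mm, 0.38 kg, z out of its top; underside 56 mm below this point; a 16 x 40 mm neck joins the two. It starts on a fixed wooden rest sloping 25 degrees: +x edge uphill, top looking up and towards the robot, lower edge behind two low lips.
- brass_hole (a point): Centre of the plate's large hole, 14 mm across, ringed with brass dots, at the underside (plate y = -55 mm).
- steel_hole (a point): Centre of the plate's small hole, 10 mm across, at the underside (plate y = +55 mm).
- eye (a point): Middle of the cross bar (6 mm thick, along y) of the steel eye on the plate's +x edge: 46 mm from the plate's middle, 4 mm above its underside.
- dish: Bystander, fixed: shallow steel dish of small wheels, 66 mm across, 17 mm high with its wheels; origin under its centre.
- loupe_a: Bystander, loose: black eyepiece loupe 32 mm across, 32 mm high, standing near the fixture; origin under its centre.
- loupe_b: Bystander, loose: a like loupe near the rest; origin under its centre.
- oil: Bystander, loose: amber oil jar 26 mm across, 45 mm high, beside the fixture; origin under its centre.
- driver_a_center (a point): Bystander, loose: screwdriver with an orange head lying on the bench, 120 mm long, its middle.
- driver_b_center (a point): Bystander, loose: screwdriver with a yellow head lying on the bench, 120 mm long, its middle.
- tweezers: Bystander, loose: steel tweezers 130 mm long lying on the bench, at their middle.
- gold_watch_center (a point): Bystander, loose: a brass-coloured watch head with a black dial, 40 mm across, lying on the bench; its centre.
Not all that is in view belongs to the job. What is shaped like the part that bears plate_grip but green or turquoise is not meant.

How it is judged (in metres and radians):
On the way, in this order (a step that is already met when the one before it is completed fails the run):
1. the watch lies let go in the nest, dial up, the plate still away from the fixture (horizontal distance between watch_center and nest below 0.0035 m and z of watch_center in the frame of fixture between 0.017 and 0.02 m and angle between watch_center's own z axis and vertical below 0.06 rad and contact force between watch and the fingers below 0.05 N and horizontal distance between plate_grip and nest above 0.1 m), for 0.2 s.
2. the plate, on both pins, pushes the gate open with its eye (value of joint gate above 0.3 rad and contact force between plate and gate above 0.2 N and horizontal distance between plate_grip and nest below 0.012 m).
3. the plate is home and the gate has sprung shut (z of plate_grip in the frame of fixture between 0.081 and 0.085 m and angle between plate_grip's own z axis and vertical below 0.035 rad and y of brass_hole in the frame of fixture below -0.052 m and horizontal distance between plate_grip and nest below 0.005 m and value of joint gate below 0.08 rad), for 0.2 s.
At the end, for the whole second after the job is handed in: Watch dial up in the nest (within 3.5 mm of centre, 1.5 mm in height, tilt under 0.06 rad); plate home on the collars, large hole on the brass pin (height +-2 mm, within 5 mm, tilt under 0.035 rad); gate shut (under 0.08 rad); all let go and at rest (all of step 3 and horizontal distance between watch_center and nest below 0.0035 m and z of watch_center in the frame of fixture between 0.017 and 0.02 m and angle between watch_center's own z axis and vertical below 0.06 rad and linear speed of plate below 0.01 m/s and contact force between plate and the fingers below 0.05 N); the robot touches nothing.
It fails at once if the plate goes down the pins out of level (over 0.15 rad) (z of plate_grip in the frame of fixture below 0.112 m and horizontal distance between plate_grip and nest below 0.02 m and angle between plate_grip's own z axis and vertical above 0.15 rad).
It fails at once if the plate is dropped on the fixture (over 0.4 m/s within the pins' height) (z of plate_grip in the frame of fixture below 0.119 m and horizontal distance between plate_grip and nest below 0.05 m and linear speed of plate above 0.4 m/s).
It fails at once if a bystander is shifted more than 25 mm or tipped over (distance of any of loupe_a, loupe_b, oil, driver_a_center, driver_b_center, tweezers, gold_watch_center from where it was at the start of the episode above 0.025 m or angle between any of loupe_a, loupe_b, oil's own z axis and vertical above 0.7 rad).
It also fails if it takes over 67 s, if anything falls off the work surface, if the arm or the gripper's body presses on something with over 40 N, if the wrist force passes 120 N, or if a joint passes its speed limit or range.

### The arm

A 6-joint arm with a two-finger parallel gripper is mounted at the origin on the work surface. World frame = base frame: x ahead of the robot, y to its left, z up, the work surface at z = 0. Lengths are in mm, angles in degrees, forces in N, time in s.
With the tool pointing down it reaches from about 350 to 850 mm from the base axis. Payload 8.1 kg.
Tool frame: the origin (TCP) lies on the front face of the gripper's body, between the roots of the fingers; the fingertips stand r.finger_overhang ahead of it and the grasp point (between the pads) lies 54 mm ahead of it (r.finger_overhang is the distance from the TCP to the fingertips, in mm); y points along the fingers, z is the direction in which the jaws open and shut, and the axes are right-handed (so a half turn about y gives the same grasp; the last joint's range is limited). The gripper opens to 85 mm and grips with 20 to 120 N. Pads are 22 mm wide; open, the fingers measure 114 mm over their backs; the gripper's body (76 mm by 85 mm) begins 54 mm behind the grasp point. The pads swing forward as they close: fully open they stand 13 mm farther back than shut.
Start: joints at [-4.893, 7.471, 85.268, -0, 87.261, -4.893], TCP at [600.005, 0.022, 303.892] pointing down, gripper open.
Joint ranges: [-169.43, 169.43], [-51.17, 129.36], [1.28, 143.12], [-76.62, 256.62], [0, 156.53], [-152.29, 152.29]. Speed limits (degrees/s): [136.94, 136.94, 159.86, 180, 180, 180].

### API

Orientations are given as [roll, pitch, yaw] about the fixed x, y, z axes, in that order (R = Rz(yaw) Ry(pitch) Rx(roll)).
In Python, from bench import r gives the robot as it stands. The module is installed in compiled form; this text tells all that it offers.
- The arm moves only by the tool arm_command, never from a script. Its argument "increments" is a list of rows, each a list of 6 numbers: the shift along the tool's x, y, z in m, then the turn, a rotation vector about the tool's x, y, z in rad. In form: [[tx, ty, tz, wx, wy, wz], ...]. A call has exactly 10 rows; each row is the pose to reach, as a shift and turn from the pose commanded when the call began, along the tool's axes at that moment; what a row does not reach only later rows make up. A row lasts 1/8 s, in which the tool goes at most 62.5 mm and 10.7 degrees, less where a joint would pass 70% of its speed; a pose out of reach is approached as far as the arm can. A call with a gripper value outside its range is refused whole. "jaw" is the gripper's target within -1 to 1 (shut at 1, half-way at 0, fully open at -1), set as the call begins (left out, the last holds). The fingers move at their own pace and stop on an object; "force" is the grip in N (left out, the last holds). Time passes only in rows, so rows that repeat a pose let the fingers close, or fill a call up. It gives the time, the measured TCP pose, the force and the opening at its end, in the units of the state.
- r.sense(): the state, without advancing time (a new reading comes with each control period).
- r.snapshot(name): name is "scene" or "side" or "wrist"; returns the picture (384x512x3 uint8, red, green, blue); there is no depth.
- r.camera_model(name): a dict with "intrinsics" (3x3 intrinsics, pixels), "cam_to_world" (4x4, takes a point from camera to world coordinates). Camera axes: x right, y down, z forward; pixel columns grow to the right and rows downward; lengths in mm; the calibration is good to about 2 mm. A picture is of the moment at which its call begins: read the wrist's pose just before it. camera_model takes no time and is no camera call; for the wrist camera it gives the pose at the moment of the call.
- r.hand_in(): hands the job in, once; it reports no verdict.
Trained networks look in the newest picture that a camera, given by its name, has taken for a name from the list of things; names that differ only in an ending like _2 or _b are one class to them, and where a whole thing is asked for, a point or a joint stands for the part that bears it (a point fixed in the world has none). Each returns a list of dicts, best first, with "conf" (0 to 1); they miss things now and then, are a little off and sometimes report something else, mostly with a low value. They report only what shows in the picture. A call takes as long as a camera call. They do not tell look-alikes from the thing itself.
- r.trace(camera, target): "mask" (384x512 bool, what is visible of it) and "position" ([column, row] in pixels, amid what is visible of it).
- r.spot_point(camera, target): "position" ([column, row] in pixels: a listed point, or the origin of a listed thing).
The state is a dict: "time": time; "joint_pos": joint angles; "qd": joint speeds; "joint_efforts": joint torques, N m; "tool_pos": TCP position; "tcp_rot": TCP orientation; "ft_force": force on the tool from outside, world axes, zero at the start; "wrist_torque": the same for the moment, N m; "finger_gap": finger opening in mm.
Only numpy, scipy, OpenCV 4.12 (cv2) and the standard library are available. Lean on these libraries where they do the work, as an engineer would, in place of code of your own. Each camera call takes 0.05 s, during which the arm holds its last target.

## Working session

There is one attempt and no reset: what is moved stays moved. The work goes in short steps, Python scripts to look and compute and a tool call to move; the robot and the scene stay as the last step left them, time stands still between calls to the robot, and variables do not carry over. Pictures are saved under pics/ and viewed, and the job is handed in when it is done.

Besides the shell and the picture viewer there is one more tool, called as name([rows], argument=value, ...), one row to a line, values as JSON. arm_command: Moves the arm, as the interface text tells. Its arguments: {"type":"object","properties":{"increments":{"type":"array","items":{"type":"array","items":{"type":"number"}}},"jaw":{"type":"number"},"force":{"type":"number"}},"required":["increments"]}

```bash
mkdir -p pics; ls
python3 - <<'E'
from bench import r
import cv2,numpy as np
s=r.sense();print(s); print(r.finger_overhang)
for n in ("scene","side","wrist"):
    im=r.snapshot(n); cv2.imwrite(f"pics/{n}0.png",im[:,:,::-1])
    c=r.camera_model(n); print(n,np.round(c["intrinsics"],2).tolist(),np.round(c["cam_to_world"],3).tolist())
E
```

```text
pics
{'time': 0.0, 'joint_pos': array([-4.89265650e+00,  7.51401021e+00,  8.53303569e+01,  1.63036301e-04,
        8.72605382e+01, -4.89395638e+00]), 'qd': array([-0.03307603, -0.05057721,  0.04082348, -0.02394994, -0.10154577,
       -0.05301918]), 'joint_efforts': array([-1.90700346e-03, -5.69404185e+01, -5.00557995e+01, -2.19391650e-04,
        1.44415747e-02,  7.24149572e-05]), 'tool_pos': array([5.99583245e+02, 6.30714656e-02, 3.02845418e+02]), 'tcp_rot': array([-9.01045090e+01,  9.11190244e-03, -8.99987164e+01]), 'ft_force': array([-0.12746234, -0.09219352,  0.14322345]), 'wrist_torque': array([-0.03940434,  0.02770176, -0.03583895]), 'finger_gap': 85.69290171404631}
72.6
scene [[350.93, 0.0, 259.08], [0.0, 350.93, 189.28], [0.0, 0.0, 1.0]] [[0.787, 0.36, -0.501, 949.408], [0.616, -0.484, 0.621, -421.673], [-0.019, -0.797, -0.603, 545.316], [0.0, 0.0, 0.0, 1.0]]
side [[352.38, 0.0, 255.99], [0.0, 352.38, 191.03], [0.0, 0.0, 1.0]] [[-0.873, -0.371, 0.317, 239.213], [-0.488, 0.66, -0.571, 642.068], [0.003, -0.653, -0.758, 847.142], [0.0, 0.0, 0.0, 1.0]]
wrist [[278.89, 0.0, 257.37], [0.0, 278.89, 188.12], [0.0, 0.0, 1.0]] [[1.0, -0.0, -0.001, 598.833], [-0.0, -0.951, -0.308, 78.76], [-0.001, 0.308, -0.951, 371.989], [0.0, 0.0, 0.0, 1.0]]
```

View pics/scene0.png

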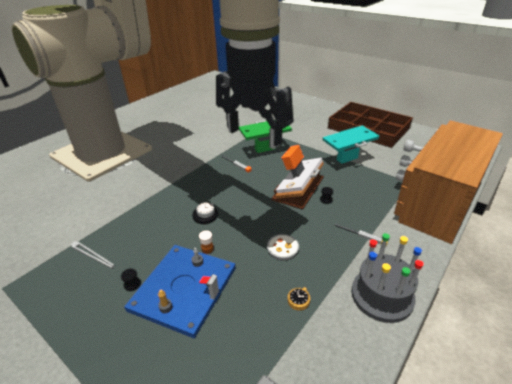

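View pics/side0.png

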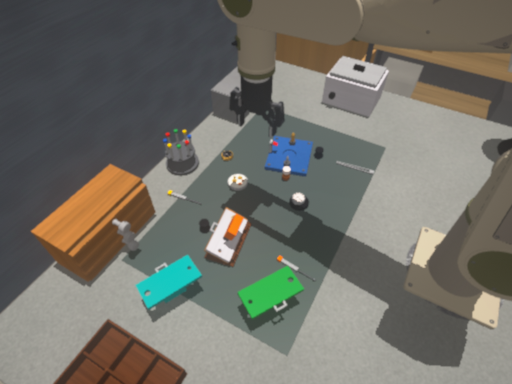

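View pics/wrist0.png

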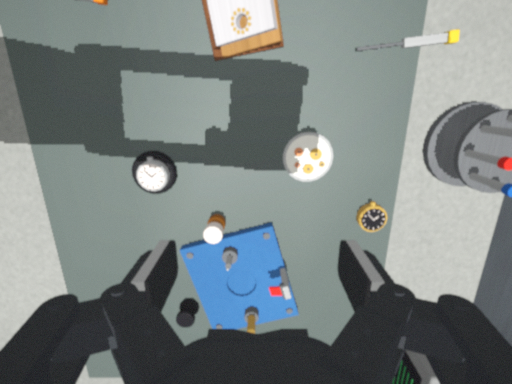

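Candidates for the watch: white dial on a black stand at wrist (153,173), versus the brass one with the black dial at (373,217). For the plate: the orange handle on a wooden rest at side (235,226), versus green (272,292) and turquoise (170,282). Next I measure with the networks.

```bash
cat > h.py <<'E'
from bench import r
import cv2,numpy as np
from scipy.optimize import least_squares
from scipy.spatial.transform import Rotation as R
def ray(cam,uv,cm=None):
    c=cm or r.camera_model(cam);K=np.array(c["intrinsics"]);T=np.array(c["cam_to_world"])
    d=T[:3,:3]@np.linalg.solve(K,[uv[0],uv[1],1.]);return T[:3,3],d/np.linalg.norm(d)
def atz(cam,uv,z,cm=None):
    o,d=ray(cam,uv,cm);return o+d*(z-o[2])/d[2]
def tri(rays):
    A=np.zeros((3,3));b=np.zeros(3)
    for o,d in rays:
        P=np.eye(3)-np.outer(d,d);A+=P;b+=P@o
    x=np.linalg.solve(A,b);return x,[round(float(np.linalg.norm((np.eye(3)-np.outer(d,d))@(x-o))),1) for o,d in rays]
def proj(cam,p,cm=None):
    c=cm or r.camera_model(cam);T=np.linalg.inv(np.array(c["cam_to_world"]));q=T[:3,:3]@np.asarray(p)+T[:3,3];q=np.array(c["intrinsics"])@q;return q[:2]/q[2]
def crop(img,uv,h,name,f=6):
    x,y=int(uv[0]),int(uv[1]);a=img[max(0,y-h):y+h,max(0,x-h):x+h]
    cv2.imwrite("pics/"+name,cv2.resize(a,None,fx=f,fy=f,interpolation=cv2.INTER_CUBIC)[:,:,::-1])
E
python3 - <<'E'
from h import *
for n in ("scene","side","wrist"):
    im=r.snapshot(n)
    for t in ["watch_center","nest","brass_pin_tip","steel_pin_tip","fixture","plate_grip","brass_hole","steel_hole","eye","oil","loupe_a","dish"]:
        print(n,t,[(round(d["conf"],2),np.round(d["position"],1).tolist()) for d in r.spot_point(n,t)[:3]])
print(r.sense()["time"])
E
```

```text
scene watch_center [(0.47, [203.9, 211.5])]
scene nest [(0.55, [184.2, 284.4])]
scene brass_pin_tip [(0.88, [160.7, 293.3])]
scene steel_pin_tip [(0.58, [195.3, 248.9])]
scene fixture [(0.72, [182.0, 285.8])]
scene plate_grip [(0.94, [265.6, 141.9]), (0.88, [349.3, 153.0]), (0.66, [293.0, 156.0])]
scene brass_hole [(0.89, [243.9, 128.1]), (0.71, [364.0, 133.9]), (0.65, [294.3, 187.3])]
scene steel_hole [(0.94, [283.4, 119.1]), (0.85, [334.7, 137.9]), (0.58, [306.4, 165.1])]
scene eye [(0.95, [258.1, 123.7]), (0.74, [316.4, 171.9]), (0.66, [360.8, 143.4])]
scene oil [(0.77, [205.5, 251.9]), (0.28, [362.1, 234.7])]
scene loupe_a [(0.68, [132.1, 282.0]), (0.6, [324.2, 201.6])]
scene dish [(0.61, [279.6, 249.8]), (0.54, [135.7, 282.0])]
side watch_center [(0.44, [297.5, 200.2])]
side nest [(0.87, [285.2, 151.8])]
side brass_pin_tip [(0.58, [293.3, 132.2]), (0.26, [292.9, 265.9])]
side steel_pin_tip [(0.88, [290.2, 155.4])]
side fixture [(0.67, [292.5, 156.2]), (0.52, [236.5, 219.4]), (0.5, [320.3, 156.8])]
side plate_grip [(0.82, [172.0, 289.0]), (0.58, [232.6, 227.7])]
side brass_hole [
[... 176 characters left out ...]
 [279.5, 307.0]), (0.56, [211.3, 226.2]), (0.56, [161.7, 266.9])]
side oil [(0.6, [283.9, 177.8])]
side loupe_a [(0.6, [208.7, 227.0]), (0.47, [320.4, 157.7])]
side dish [(0.75, [237.0, 180.8]), (0.53, [284.3, 180.0])]
wrist watch_center [(0.96, [154.1, 176.5]), (0.24, [240.6, 275.4])]
wrist nest [(0.66, [243.2, 283.6])]
wrist brass_pin_tip [(0.9, [247.8, 338.4])]
wrist steel_pin_tip [(0.63, [231.9, 269.3])]
wrist fixture [(0.73, [241.6, 276.6])]
wrist plate_grip [(0.23, [243.7, 23.5])]
wrist brass_hole [(0.56, [245.2, 20.2])]
wrist steel_hole [(0.2, [368.9, 218.1])]
wrist eye []
wrist oil [(0.83, [217.4, 217.2])]
wrist loupe_a [(0.88, [189.5, 307.9])]
wrist dish [(0.87, [306.6, 156.8])]
2.1
```

Run:
```python
from h import *
for t,uv,z in [("watch",(153.5,174),27),("watchnet",(154.1,176.5),20),("nest",(243.2,283.6),11),("nestmine",(241,280),13),("brass",(252,311),63),("steel",(230,254),56),("hookspine?",(287,292),59),("crown",(149,158),22),("rest/brasshole",(241,20),30),("corner",(182,247),15),("corner",(272,224),15),("corner",(297,314),15),("oil",(213,235),45),("dish",(307,157),10),("goldw",(373,217),14),("loupe",(188,305),32),("drvB",(453,36),10),("drvB",(356,48),5)]:
    print(t,np.round(atz("wrist",uv,z),1))
for nm,a,b,c in [("grip",(293,156),(232.6,227.7),None),("steelhole",(306.4,165.1),(217.8,251.4),None),("brass",(294.3,187.3),(233.4,218.9),None),("eye",(316.4,171.9),(211.3,226.2),None),("watch",(204.,210),(297.5,200.2),(153.5,174)),("brasspin",(163,292),(292.5,134),(252,311)),("steelpin",(196,250),(287.5,157),(230,254))]:
    rr=[ray("scene",a),ray("side",b)]+([ray("wrist",c)] if c else [])
    x,e=tri(rr);print(nm,np.round(x,1),e)
im=r.snapshot("side");crop(im,(230,232),45,"s_plate.png",8)
im=r.snapshot("scene");crop(im,(297,175),45,"c_plate.png",8)
im=r.snapshot("wrist");crop(im,(240,270),70,"w_fix.png",5);crop(im,(153,173),40,"w_watch.png",8)
```

```text
watch [466.  -14.1  27. ]
watchnet [463.7 -19.4  20. ]
nest [ 577.4 -192.3   11. ]
nestmine [ 574.3 -184.3   13. ]
brass [ 591.8 -197.5   63. ]
steel [ 563.7 -113.3   56. ]
hookspine? [ 639.  -169.7   59. ]
crown [460.8   5.7  22. ]
rest/brasshole [581.6 158.8  30. ]
corner [ 490.1 -126.6   15. ]
corner [619.8 -90.2  15. ]
corner [ 661.7 -246.1   15. ]
oil [541.2 -91.7  45. ]
dish [664.7   4.4  10. ]
goldw [761. -80.  14.]
loupe [ 496.  -214.1   32. ]
drvB [826.7 147.   10. ]
drvB [716.9 135.2   5. ]
grip [550.  209.2  85.2] [0.8, 0.8]
steelhole [562.3 263.1  34.9] [2.0, 2.0]
brass [586.8 156.5  36.6] [4.4, 4.4]
eye [613.9 218.1  58.6] [0.8, 0.8]
watch [459.1 -16.6  15.1] [2.7, 1.6, 2.4]
brasspin [ 587.3 -232.9   46.9] [4.6, 12.7, 16.2]
steelpin [ 557.5 -131.    44.6] [2.1, 8.3, 10.2]
```

View pics/s_plate.png

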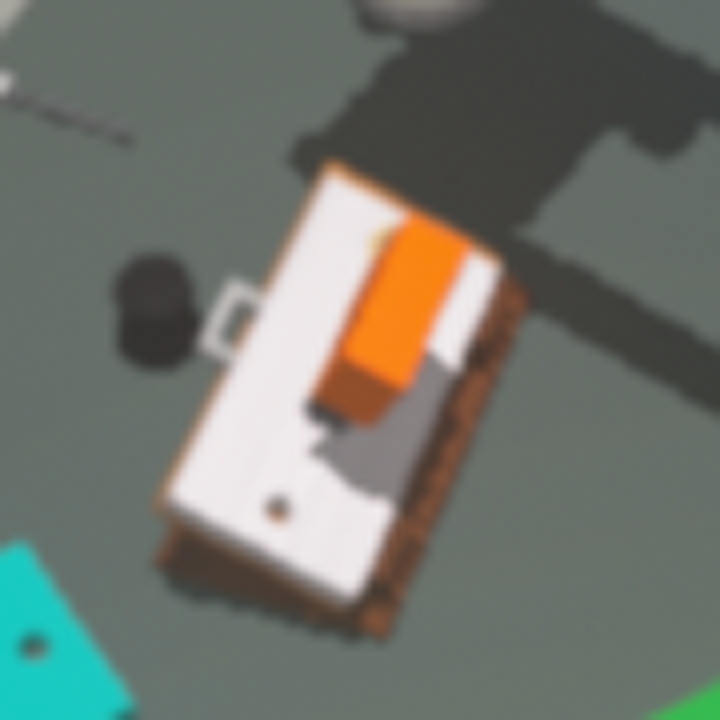

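View pics/w_fix.png

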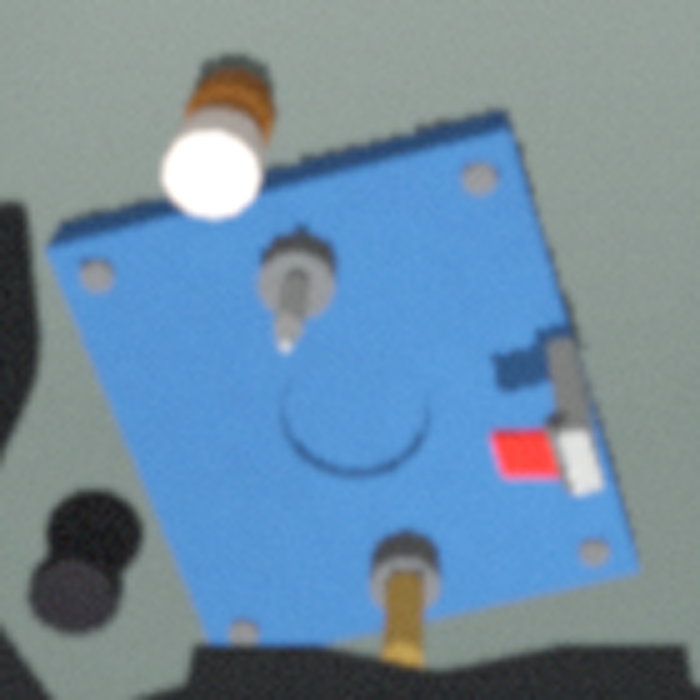

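View pics/w_watch.png

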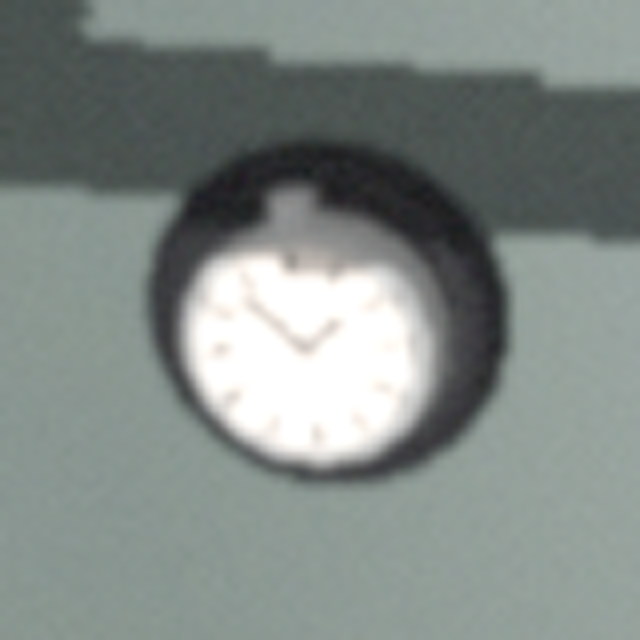

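View pics/c_plate.png

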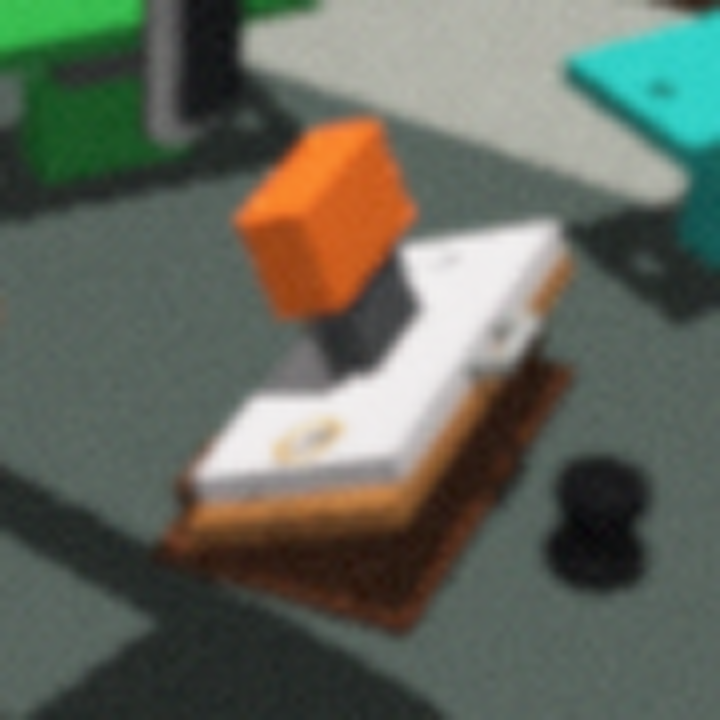

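```bash
cat >> h.py <<'E'
def fitfix(obs,cm,x0=(575,-180,15),f=None):
    # obs: list of (fixture xyz, uv)
    def res(p):
        Rz=R.from_euler('z',p[2],degrees=True)
        return np.concatenate([proj("wrist",Rz.apply(m)+[p[0],p[1],0],cm)-uv for m,uv in obs])
    s=least_squares(res,x0,x_scale=[1,1,.5],loss='soft_l1');return s.x,np.round(res(s.x).reshape(-1,2),1).tolist()
E
python3 - <<'E'
from h import *
cm=r.camera_model("wrist")
c=lambda x,y:np.array([170+(x+.5)/5-.5,200+(y+.5)/5-.5])
obs=[((-70,80,15),c(50,246)),((70,80,15),c(508,127)),((70,-80,15),c(638,573)),((0,55,56),c(285,348)),((0,-22,15),c(356,475))]
print(fitfix(obs,cm))
print("dial",atz("wrist",(151.3,176.06),26.5,cm))
print("crown",atz("wrist",(113+295/8,133+188/8),24,cm))
print("stand top c",atz("wrist",(113+329/8,133+310/8),6,cm))
E
```

```text
(array([ 572.94073622, -188.18003861,   15.4093063 ]), [[-1.5, 0.1], [0.4, 0.5], [-0.2, 0.1], [-0.2, -0.6], [3.4, 0.0]])
dial [462.68768   -16.9811447  26.5      ]
crown [462.91889265   8.03308377  24.        ]
stand top c [459.15850008 -16.59016625   6.        ]
```

arm_command([
  [0.002,0.012,-0.014,0,0,0],
  [0.004,0.025,-0.028,0,0,0],
  [0.006,0.041,-0.046,0,0,0],
  [0.008,0.062,-0.069,0,0,0],
  [0.011,0.082,-0.091,0,0,0],
  [0.013,0.1,-0.111,0,0,0],
  [0.015,0.113,-0.126,0,0,0],
  [0.017,0.123,-0.137,0,0,0],
  [0.017,0.123,-0.137,0,0,0],
  [0.017,0.123,-0.137,0,0,0],
], jaw=-0.35, force=40)

```text
time: 3.5
tool_pos: [463.7, -17.0, 181.6]
tcp_rot: [-89.9, -0.0, -90.0]
ft_force: [1.3, -0.1, -0.7]
finger_gap: 57.7
```

Run:
```python
from h import *
s=r.sense();print(s["time"],s["tool_pos"],s["tcp_rot"],s["finger_gap"])
im=r.snapshot("wrist");cv2.imwrite("pics/w1.png",im[:,:,::-1])
g=r.spot_point("wrist","watch_center");print([(d["conf"],d["position"]) for d in g])
m=r.trace("wrist","watch_center");print([(d["conf"],d["position"],d["mask"].sum()) for d in m])
crop(im,(256,190),50,"w1c.png",7)
```

```text
3.5 [463.70082204 -17.02120055 181.64367394] [-8.99254158e+01 -7.60534895e-03 -9.00032686e+01] 57.700997332069235
[(0.93, [254.5, 190.6])]
[(0.62, [254.4, 191.3], np.int64(1714))]
```

View pics/w1.png

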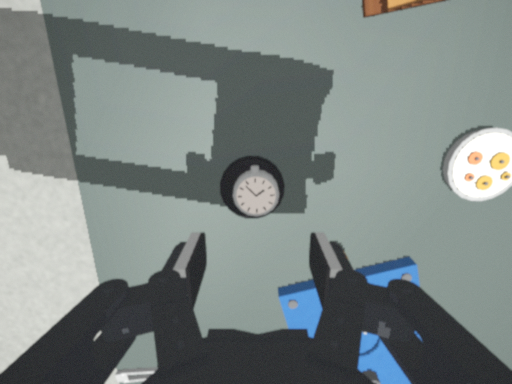

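View pics/w1c.png

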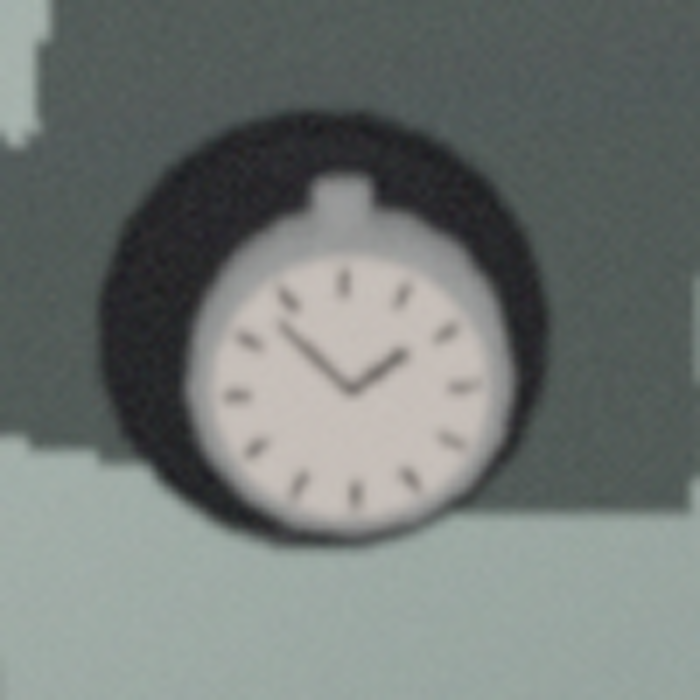

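The white-dial steel watch sits on the black stand, dial centre at (255.7,195), crown pointing up in the image.

Run:
```python
from h import *
print(atz("wrist",(255.7,195.0),26.5), r.sense()["tool_pos"])
```

```text
[461.66538296 -16.96857904  26.5       ] [463.76427289 -16.98917304 181.60001588]
```

arm_command([
  [0,0.012,-0.002,0,0,0],
  [0,0.026,-0.002,0,0,0],
  [0,0.04,-0.002,0,0,0],
  [0,0.055,-0.002,0,0,0],
  [0,0.068,-0.002,0,0,0],
  [0,0.078,-0.002,0,0,0],
  [0,0.086,-0.002,0,0,0],
  [0,0.092,-0.002,0,0,0],
  [0,0.095,-0.002,0,0,0],
  [0,0.095,-0.002,0,0,0],
])

```text
time: 4.9
tool_pos: [461.1, -17.0, 85.9]
tcp_rot: [-90.0, 0.0, -90.0]
ft_force: [0.4, -0.8, 0.4]
finger_gap: 57.9
```

Run:
```python
from h import *
s=r.sense();print(s["time"],s["tool_pos"],s["ft_force"],s["finger_gap"])
im=r.snapshot("wrist");cv2.imwrite("pics/w2.png",im[:,:,::-1])
```

```text
4.9 [461.05829687 -16.98072261  85.91794291] [ 0.41262615 -0.79153858  0.41974614] 57.87219415575323
```

View pics/w2.png

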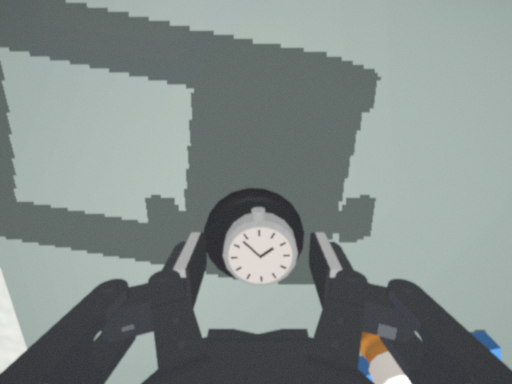

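The watch (260,256) lies between the pads; now I close.

arm_command([
  [0,0,0,0,0,0],
  [0,0,0,0,0,0],
  [0,0,0,0,0,0],
  [0,0,0,0,0,0],
  [0,0,0,0,0,0],
  [0,0,0,0,0,0],
  [0,0,0,0,0,0],
  [0,0,0,0,0,0],
  [0,0,0,0,0,0],
  [0,0,0,0,0,0],
], jaw=1, force=40)

```text
time: 6.2
tool_pos: [461.4, -17.0, 86.7]
tcp_rot: [-90.0, -0.0, -90.0]
ft_force: [-1.7, -0.1, 4.2]
finger_gap: 38.4
```

Run:
```python
from h import *
s=r.sense();print(s["time"],s["tool_pos"],s["ft_force"],s["finger_gap"])
im=r.snapshot("wrist");crop(im,(258,250),60,"w3.png",6)
```

```text
6.2 [461.38637143 -17.02824102  86.68081209] [-1.66850288 -0.09355776  4.22596504] 38.379896765482215
```

View pics/w3.png

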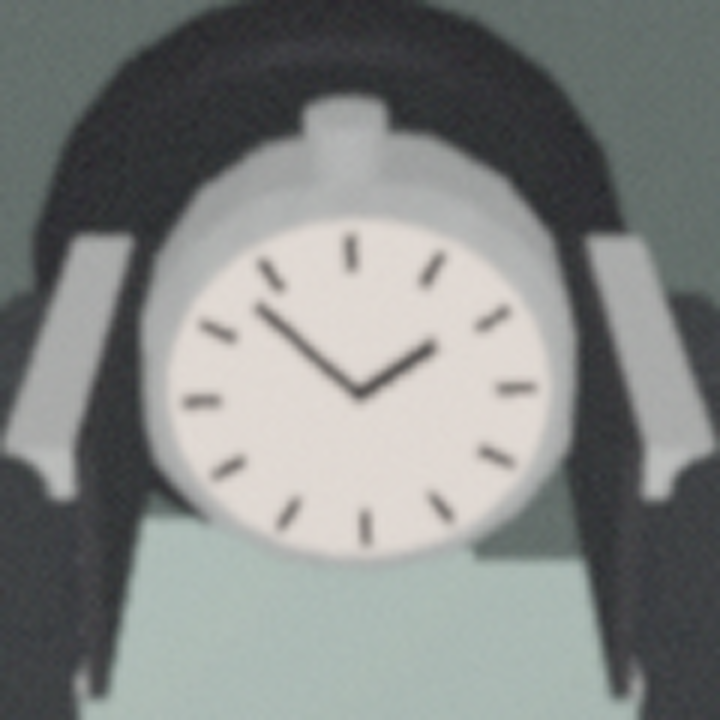

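arm_command([
  [0,0,0,0,0,0],
  [0,0,0,0,0,0],
  [0,0,0,0,0,0],
  [0,0,0,0,0,0],
  [0,-0.002,0,0,0,0],
  [0,-0.004,0,0,0,0],
  [0,-0.005,0,0,0,0],
  [0,-0.005,0,0,0,0],
  [0,-0.005,0,0,0,0],
  [0,-0.005,0,0,0,0],
], jaw=-0.1)

```text
time: 7.5
tool_pos: [460.9, -17.0, 90.8]
tcp_rot: [-90.0, 0.0, -90.0]
ft_force: [-0.2, 0.2, -0.3]
finger_gap: 47.4
```

arm_command([
  [0,0,0,0,0,0],
  [0,0,0,0,0,0],
  [0,0,0,0,0,0],
  [0,0,0,0,0,0],
  [0,0,0,0,0,0],
  [0,0,0,0,0,0],
  [0,0,0,0,0,0],
  [0,0,0,0,0,0],
  [0,0,0,0,0,0],
  [0,0,0,0,0,0],
], jaw=1)

```text
time: 8.75
tool_pos: [461.0, -17.0, 91.2]
tcp_rot: [-90.0, -0.0, -90.0]
ft_force: [-2.4, 0.5, 6.1]
finger_gap: 37.5
```

Run:
```python
from h import *
s=r.sense();print(s["time"],s["tool_pos"],s["ft_force"],s["finger_gap"])
im=r.snapshot("wrist");crop(im,(258,250),60,"w4.png",6)
```

```text
8.75 [461.02356208 -16.98698129  91.24022919] [-2.3766374   0.50658171  6.0805834 ] 37.461297851729796
```

View pics/w4.png

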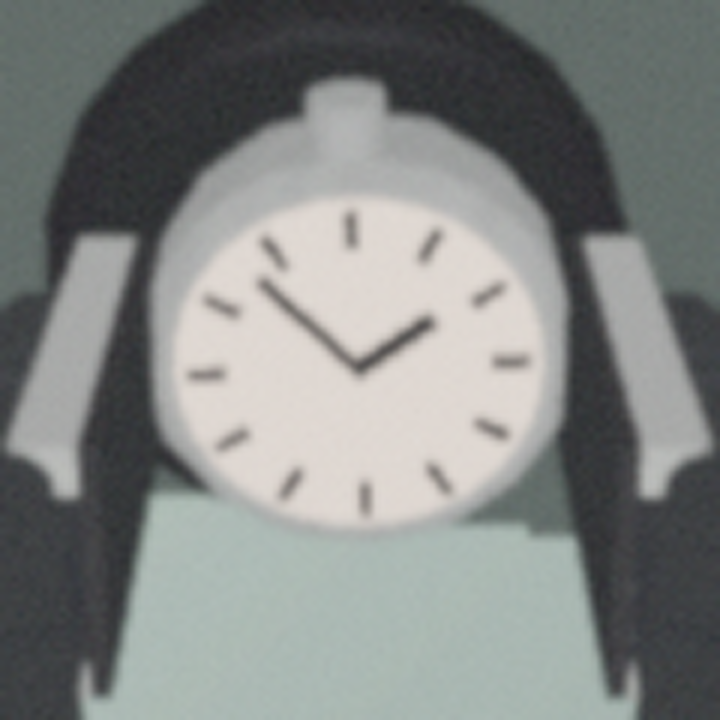

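arm_command([
  [0,-0.006,0,0,0,0],
  [0,-0.018,0,0,0,0],
  [0,-0.036,0,0,0,0],
  [0.01,-0.06,0.007,0,0.04,0],
  [0.035,-0.08,0.023,0,0.12,0],
  [0.07,-0.1,0.046,0,0.22,0],
  [0.11,-0.12,0.072,0,0.34,0],
  [0.145,-0.13,0.095,0,0.44,0],
  [0.165,-0.13,0.108,0,0.5,0],
  [0.171,-0.13,0.112,0,0.515,0],
])

```text
time: 10.05
tool_pos: [573.5, -189.2, 221.6]
tcp_rot: [-90.0, -0.0, -119.6]
ft_force: [-0.1, -0.0, -2.1]
finger_gap: 37.2
```

arm_command([
  [0,0,0,0,0,0],
  [0,0,0,0,0,0],
  [0,0,0,0,0,0],
  [0,0,0,0,0,0],
  [0,0,0,0,0,0],
  [0,0,0,0,0,0],
  [0,0,0,0,0,0],
  [0,0,0,0,0,0],
  [0,0,0,0,0,0],
  [0,0,0,0,0,0],
])

```text
time: 11.3
tool_pos: [573.0, -188.0, 220.9]
tcp_rot: [-90.0, -0.0, -119.5]
ft_force: [0.1, 0.2, -0.7]
finger_gap: 37.2
```

Run:
```python
from h import *
s=r.sense();print(s["time"],s["tool_pos"],s["tcp_rot"],s["ft_force"],s["finger_gap"])
im=r.snapshot("wrist");cv2.imwrite("pics/w5.png",cv2.resize(im,(768,576),interpolation=cv2.INTER_CUBIC)[:,:,::-1])
np.save("w5.npy",im)
im=r.snapshot("side");crop(im,(285,140),60,"s5.png",6)
```

```text
11.3 [ 573.00302398 -188.00914286  220.86904213] [-9.00008243e+01 -1.45323743e-03 -1.19507026e+02] [ 0.10745855  0.233248   -0.69446989] 37.19720611498427
```

View pics/w5.png

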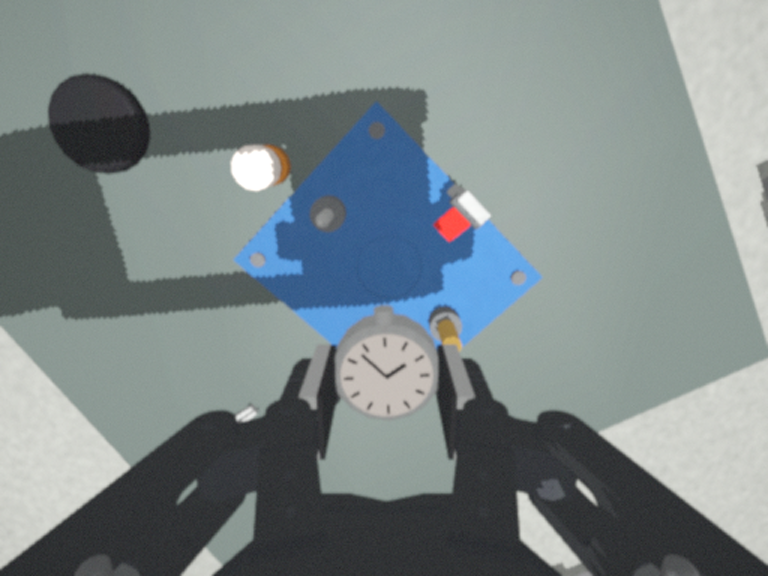

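View pics/s5.png

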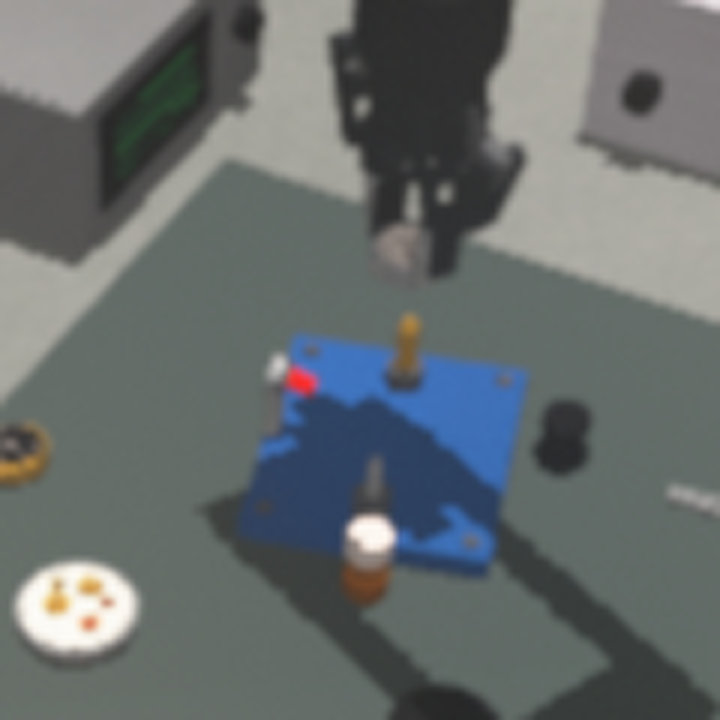

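Run:
```python
import numpy as np,cv2
im=np.load("w5.npy")[55:245,140:380]
im=np.clip((im.astype(float)/255)**.6*255,0,255).astype(np.uint8)
g=cv2.resize(im,None,fx=3.3333,fy=3.0,interpolation=cv2.INTER_CUBIC) if 0 else cv2.resize(im,(792,627),interpolation=cv2.INTER_CUBIC)[:600]
cv2.imwrite("pics/w5c.png",g[:,:,::-1])
```

```text
(no output)
```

View pics/w5c.png

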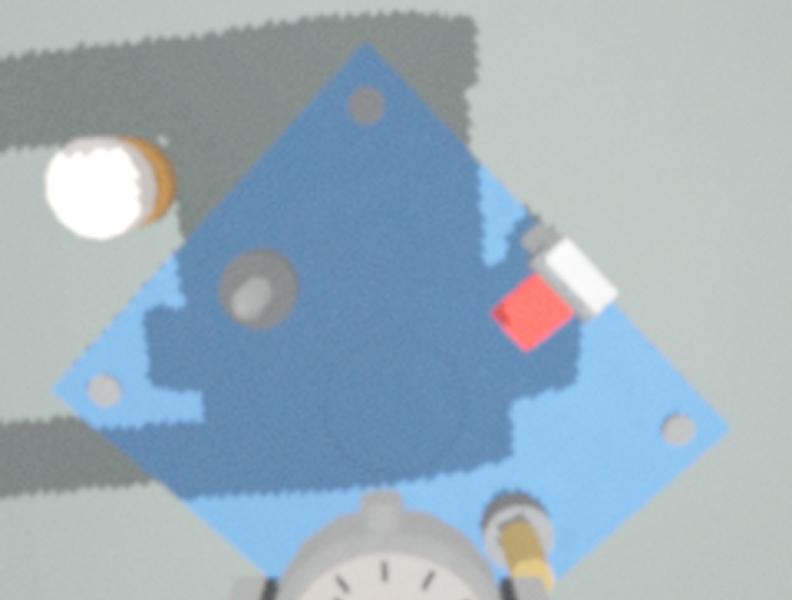

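Run:
```python
from h import *
cm=r.camera_model("wrist")
c=lambda x,y:np.array([140+(x+.5)/3.3-.5,55+(y+.5)/3.3-.5])
obs=[((70,80,15),c(366,42)),((-70,80,15),c(53,388)),((70,-80,15),c(730,428)),((0,0,15),c(395,405))]
print(fitfix(obs,cm)); print("nest",atz("wrist",c(395,405),15,cm)); print("steel",atz("wrist",c(249,299),56,cm),"brass",atz("wrist",c(537,577),63,cm))
# watch dial centre
d=np.array([(387+.5)/1.5-.5,(376.5+.5)/1.5-.5])
T=np.array(cm["cam_to_world"])
s=r.sense();p=s["tool_pos"]
for z in (120,125,130,135):
    w=atz("wrist",d,p[2]-91.2+26.5,cm)
print("watch",w,"tool",p, "s",s["tcp_rot"][2])
wl=R.from_euler('z',119.5-90,degrees=True).apply(w-p);print("watch rel tool, world-at-yaw0",wl)
```

```text
(array([ 573.85316512, -188.80881033,   15.85064854]), [[0.2, -1.3], [-0.9, 0.3], [1.1, 0.1], [-0.3, 1.2]])
nest [ 574.68590434 -187.86263592   15.        ]
steel [ 561.53718142 -134.97806243   56.        ] brass [ 590.78624751 -237.29254221   63.        ]
watch [ 572.29134615 -188.41183176  156.19454499] tool [ 573.01394736 -188.00098357  220.89454499] s -119.5078551245987
watch rel tool, world-at-yaw0 [ -0.42660875  -0.71340993 -64.7       ]
```

arm_command([
  [0,0.012,0,0,0,0],
  [-0.001,0.03,0.0016,0,0,0],
  [-0.0012,0.05,0.0016,0,0,0],
  [-0.0012,0.07,0.0016,0,0,0],
  [-0.0012,0.088,0.0016,0,0,0],
  [-0.0012,0.103,0.0016,0,0,0],
  [-0.0012,0.114,0.0016,0,0,0],
  [-0.0012,0.12,0.0016,0,0,0],
  [-0.0012,0.123,0.0016,0,0,0],
  [-0.0012,0.123,0.0016,0,0,0],
])

```text
time: 12.65
tool_pos: [575.2, -187.8, 98.2]
tcp_rot: [-90.0, 0.0, -119.5]
ft_force: [0.5, 0.3, -0.4]
finger_gap: 37.2
```

Run:
```python
from h import *
s=r.sense();print(s["time"],s["tool_pos"],s["tcp_rot"],s["ft_force"],s["finger_gap"])
im=r.snapshot("wrist");crop(im,(258,230),80,"w6.png",5)
```

```text
12.65 [ 575.18945528 -187.79739304   98.15606549] [-8.99753899e+01  3.93620861e-03 -1.19505834e+02] [ 0.48865086  0.3449232  -0.35772792] 37.2046369581036
```

View pics/w6.png

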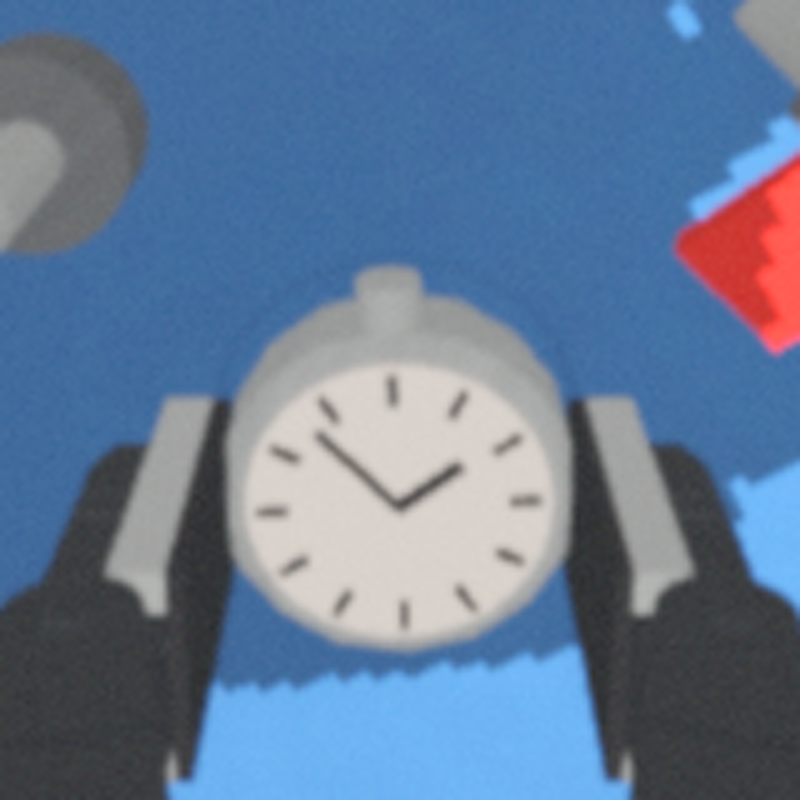

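Run:
```python
from h import *
im=r.snapshot("wrist")
a=im[180:250,200:320];a=cv2.GaussianBlur(a,(3,3),0.8)
g=cv2.cvtColor(a,cv2.COLOR_RGB2GRAY);g=np.clip((g.astype(float)-70)*5,0,255).astype(np.uint8)
cv2.imwrite("pics/w7.png",cv2.resize(g,None,fx=6.5,fy=6.5,interpolation=cv2.INTER_CUBIC))
cm=r.camera_model("wrist");p=r.sense()["tool_pos"]
# predict rim from candidate centres
for c in [(574.6,-188.2)]:
    for k in range(0,360,30):
        q=proj("wrist",(c[0]+22*np.cos(np.radians(k)),c[1]+22*np.sin(np.radians(k)),15),cm);print(k,np.round((q-[200,180]+.5)*6.5,0),end=' ')
d=((400.5)/5-.5+178,(505.5)/5-.5+150);print(d,"dial",atz("wrist",d,p[2]-91.2+26.5,cm),p)
```

```text
0 [586. 251.] 30 [501. 169.] 60 [379. 137.] 90 [257. 167.] 120 [170. 248.] 150 [141. 356.] 180 [176. 461.] 210 [261. 535.] 240 [375. 562.] 270 [489. 536.] 300 [576. 463.] 330 [612. 360.] (257.6, 250.6) dial [ 574.67634458 -188.13926933   33.83907003] [ 575.3747202  -187.87609371   98.53907003]
```

View pics/w7.png

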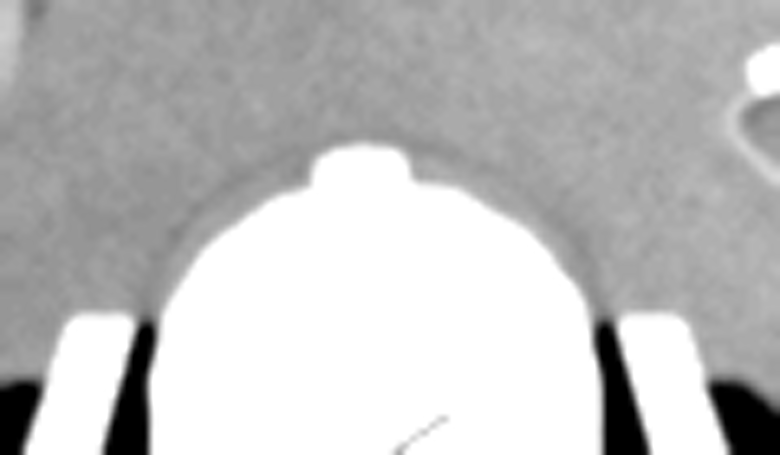

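Rim arc matches the predicted nest circle (574.6,-188.2) and the dial is over it. Next I lower slowly.

arm_command([
  [0,0.001,0,0,0,0],
  [0,0.002,0,0,0,0],
  [0,0.003,0,0,0,0],
  [0,0.004,0,0,0,0],
  [0,0.005,0,0,0,0],
  [0,0.006,0,0,0,0],
  [0,0.0065,0,0,0,0],
  [0,0.007,0,0,0,0],
  [0,0.007,0,0,0,0],
  [0,0.007,0,0,0,0],
])

```text
time: 14.0
tool_pos: [575.0, -187.7, 90.9]
tcp_rot: [-90.0, -0.0, -119.5]
ft_force: [0.4, -0.9, -1.1]
finger_gap: 37.6
```

arm_command([
  [0,0.0005,0,0,0,0],
  [0,0.001,0,0,0,0],
  [0,0.001,0,0,0,0],
  [0,0.001,0,0,0,0],
  [0,0.001,0,0,0,0],
  [0,0.001,0,0,0,0],
  [0,0.001,0,0,0,0],
  [0,0.001,0,0,0,0],
  [0,0.001,0,0,0,0],
  [0,0.001,0,0,0,0],
])

```text
time: 15.25
tool_pos: [575.1, -187.8, 90.3]
tcp_rot: [-90.0, 0.0, -119.5]
ft_force: [-3.8, 0.3, 4.9]
finger_gap: 37.3
```

arm_command([
  [0,0,0,0,0,0],
  [0,0,0,0,0,0],
  [0,0,0,0,0,0],
  [0,0,0,0,0,0],
  [0,-0.003,0,0,0,0],
  [0,-0.012,0,0,0,0],
  [0,-0.03,0,0,0,0],
  [0,-0.055,0,0,0,0],
  [0,-0.075,0,0,0,0],
  [0,-0.085,0,0,0,0],
], jaw=-0.25)

```text
time: 16.5
tool_pos: [575.9, -188.1, 177.5]
tcp_rot: [-89.8, 0.0, -119.5]
ft_force: [0.4, -0.1, -0.2]
finger_gap: 53.4
```

Run:
```python
from h import *
s=r.sense();print(s["time"],s["tool_pos"],s["tcp_rot"],s["ft_force"],s["finger_gap"])
im=r.snapshot("wrist");crop(im,(258,210),90,"w8.png",5)
cm=r.camera_model("wrist");print(proj("wrist",(574.6,-188.2,25.5),cm))
```

```text
16.5 [ 575.85626444 -188.08196515  177.47648704] [-8.98198238e+01  2.18004049e-02 -1.19508182e+02] [ 0.43915027 -0.09387291 -0.23281181] 53.416876657030684
[255.92505185 196.53770016]
```

View pics/w8.png

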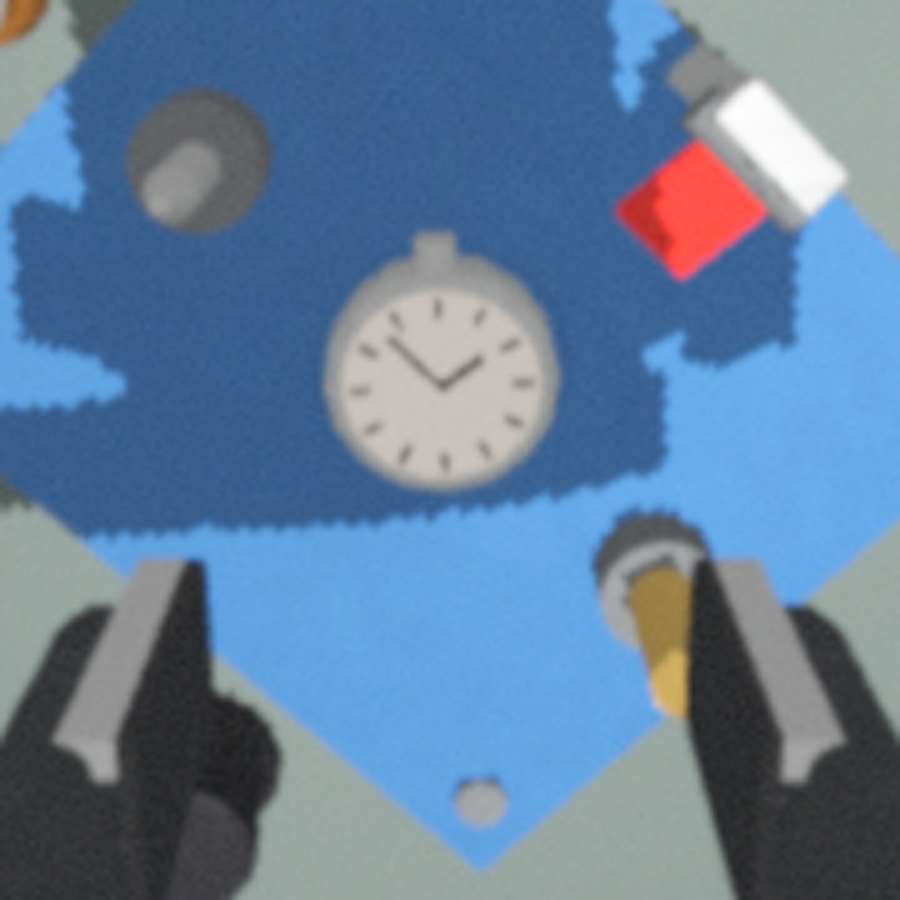

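Run:
```python
from h import *
cm=r.camera_model("wrist")
c=lambda x,y:np.array([168+(x+.5)/5-.5,120+(y+.5)/5-.5])
obs=[((0,55,27),c(201,160)),((-70,-80,15),c(483,872)),((0,0,25.5),c(443,384)),((0,-55,63),c(672,707)),((0,55,56),c(160,208))]
print(fitfix(obs,cm))
print(fitfix(obs[:3],cm))
x,_=fitfix(obs[:3],cm)
# hook outline check: spine top
Rz=R.from_euler('z',x[2],degrees=True)
for m in [(62,10,59),(62,-10,59),(70,-10,59),(70,10,59),(62,7,53),(62,-7,53),(0,-55,27),(0,55,56),(0,-55,63)]:
    q=proj("wrist",Rz.apply(m)+[x[0],x[1],0],cm);print(m,np.round((q-[168,120]+.5)*5,0))
```

```text
(array([ 574.44697141, -188.59846308,   15.81918355]), [[-1.1, 0.3], [-0.3, -0.3], [-0.2, 0.6], [5.6, 0.6], [0.1, -1.6]])
(array([ 574.98639253, -188.70402069,   15.62447872]), [[-0.3, -0.0], [-0.1, -0.5], [0.4, 0.4]])
(62, 10, 59) [718. 113.]
(62, -10, 59) [814. 216.]
(70, -10, 59) [859. 175.]
(70, 10, 59) [762.  71.]
(62, 7, 53) [724. 122.]
(62, -7, 53) [790. 192.]
(0, -55, 27) [667. 596.]
(0, 55, 56) [166. 198.]
(0, -55, 63) [703. 710.]
```

```bash
cat >> h.py <<'E'
def toolR(yaw,tilt=0):
    # plate frame with yaw, +x up by tilt ; tool x=-py, y=-pz, z=px
    P=R.from_euler('z',yaw,degrees=True)*R.from_euler('y',-tilt,degrees=True);M=P.as_matrix()
    return np.stack([-M[:,1],-M[:,2],M[:,0]],1)
def delta(pos,Rt,cur=None):
    s=r.sense();p=s["tool_pos"];A=R.from_euler('xyz',s["tcp_rot"],degrees=True).as_matrix()
    if cur is not None:p,A=cur
    return np.round(np.r_[A.T@(np.array(pos)-p)/1000,R.from_matrix(A.T@Rt).as_rotvec()],4).tolist()
E
python3 - <<'E'
from h import *
R1=toolR(0,10)
p1=(530,10,290)
print(delta(p1,R1))
R2=toolR(13,25);p2=(491,195,225)
print(delta(p2,R2,(np.array(p1),R1)))
E
```

```text
[-0.1498, -0.1124, -0.1373, 0.1669, -0.5136, 0.0455]
[-0.185, 0.0572, -0.0497, 0.2607, -0.217, 0.0684]
```

arm_command([
  [0,-0.015,0,0,0,0],
  [-0.005,-0.04,-0.005,0.01,-0.03,0],
  [-0.02,-0.065,-0.018,0.03,-0.08,0],
  [-0.045,-0.09,-0.04,0.05,-0.16,0.01],
  [-0.075,-0.105,-0.068,0.08,-0.26,0.02],
  [-0.105,-0.112,-0.096,0.12,-0.36,0.03],
  [-0.13,-0.112,-0.12,0.15,-0.45,0.04],
  [-0.144,-0.112,-0.132,0.16,-0.495,0.044],
  [-0.15,-0.112,-0.137,0.167,-0.514,0.046],
  [-0.15,-0.112,-0.137,0.167,-0.514,0.046],
])

```text
time: 17.8
tool_pos: [529.7, 10.0, 286.7]
tcp_rot: [-80.2, 0.1, -90.0]
ft_force: [-0.2, 0.2, 0.0]
finger_gap: 53.8
```

arm_command([
  [-0.007,0.002,-0.002,0.01,-0.01,0.003],
  [-0.025,0.008,-0.007,0.035,-0.03,0.01],
  [-0.055,0.017,-0.015,0.08,-0.065,0.02],
  [-0.09,0.028,-0.024,0.13,-0.11,0.034],
  [-0.125,0.038,-0.033,0.18,-0.15,0.047],
  [-0.155,0.048,-0.042,0.22,-0.185,0.058],
  [-0.175,0.054,-0.047,0.25,-0.208,0.066],
  [-0.185,0.057,-0.05,0.261,-0.217,0.068],
  [-0.185,0.057,-0.05,0.261,-0.217,0.068],
  [-0.185,0.057,-0.05,0.261,-0.217,0.068],
])

```text
time: 19.05
tool_pos: [490.4, 195.1, 223.0]
tcp_rot: [-65.1, 0.1, -77.0]
ft_force: [1.1, -0.8, 1.2]
finger_gap: 53.5
```

Run:
```python
from h import *
s=r.sense();print(s["time"],s["tool_pos"],s["tcp_rot"],s["ft_force"],s["finger_gap"])
im=r.snapshot("wrist");cv2.imwrite("pics/w9.png",cv2.resize(im,(768,576),interpolation=cv2.INTER_CUBIC)[:,:,::-1])
np.save("w9.npy",im)
for t in ["plate_grip","brass_hole","steel_hole","eye"]:
    print(t,[(round(d["conf"],2),np.round(d["position"],1).tolist()) for d in r.spot_point("wrist",t)[:3]])
```

```text
19.05 [490.36265278 195.07499395 222.98198504] [-65.12082502   0.11827224 -77.01370604] [ 1.07882048 -0.83304378  1.15972035] 53.516283156895376
plate_grip [(0.68, [254.7, 201.4])]
brass_hole [(0.57, [255.8, 229.0])]
steel_hole [(0.79, [325.2, 25.4]), (0.57, [253.5, 129.3])]
eye [(0.91, [300.3, 184.2]), (0.75, [384.1, 16.7])]
```

View pics/w9.png

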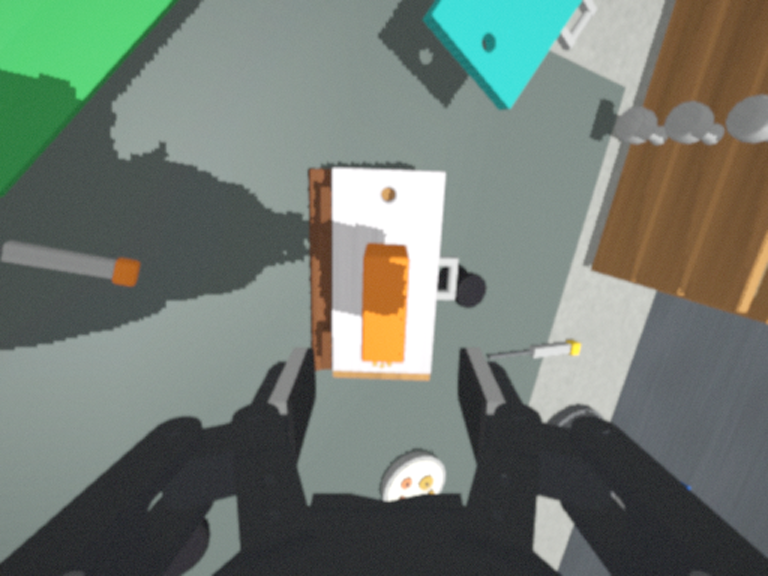

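Run:
```python
import numpy as np,cv2
im=np.load("w9.npy")[105:260,195:325]
cv2.imwrite("pics/w9c.png",cv2.resize(im,None,fx=3.8,fy=3.8,interpolation=cv2.INTER_CUBIC)[:,:,::-1])
```

```text
(no output)
```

View pics/w9c.png

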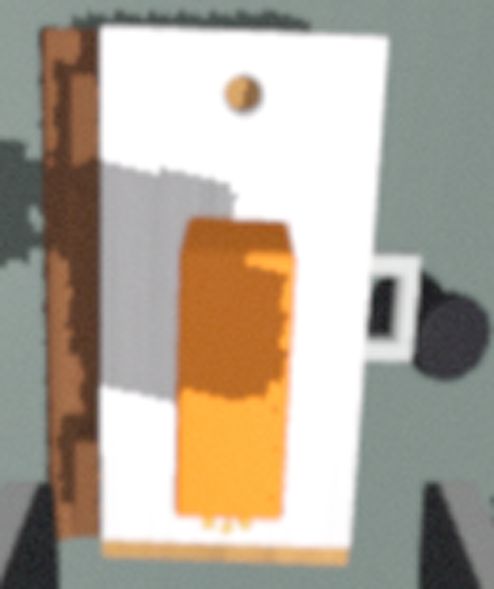

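```bash
cat >> h.py <<'E'
def fitplate(obs,cm,x0):
    def res(p,full=0):
        Q=R.from_euler('ZYX',p[3:6],degrees=True)
        return np.concatenate([proj("wrist",Q.apply(m)+p[:3],cm)-uv for m,uv in obs])
    s=least_squares(res,x0,x_scale=[1,1,1,.5,.5,.5],loss='soft_l1');return s.x,np.round(res(s.x).reshape(-1,2),1).tolist()
E
python3 - <<'E'
from h import *
cm=r.camera_model("wrist")
c=lambda x,y:np.array([195+(x+.5)/3.8-.5,105+(y+.5)/3.8-.5])
obs=[((-35,70,-46),c(100,27)),((35,70,-46),c(387,37)),((35,-70,-46),c(350,549)),((-35,-70,-46),c(103,543)),((0,55,-46),c(242,95)),
((-12,30,18),c(182,253)),((12,30,18),c(294,255)),((12,-30,18),c(283,518)),((-12,-30,18),c(177,516)),((-12,30,-18),c(190,219)),((12,30,-18),c(288,221))]
x,e=fitplate(obs,cm,[550,209,85,13,-25,0]);print(np.round(x,2),e)
P=x[:3];
# fix tilt 25 roll 0
def f(q):
    Q=R.from_euler('ZYX',[q[3],-25,0],degrees=True);return np.concatenate([proj("wrist",Q.apply(m)+q[:3],cm)-uv for m,uv in obs])
s=least_squares(f,[550,209,85,13],loss='soft_l1');print("fixed tilt",np.round(s.x,2),s.cost)
q=s.x;Q=R.from_euler('ZYX',[q[3],-25,0],degrees=True)
Rt=toolR(q[3],25);pz=Q.apply([0,0,1])
print("pre",delta(q[:3]+pz*150,Rt)); print("grasp",q[:3]+pz*54)
st=r.sense();A=R.from_euler('xyz',st["tcp_rot"],degrees=True).as_matrix();print("handle in tool",A.T@(q[:3]-st["tool_pos"]))
E
```

```text
[ 5.5229e+02  2.0503e+02  8.2690e+01  1.0810e+01 -2.4830e+01 -2.2000e-01] [[0.5, 0.8], [-0.5, 0.7], [-0.1, -0.7], [0.3, -0.9], [-0.1, 0.4], [-0.8, -0.7], [1.3, -0.3], [0.6, 1.7], [-0.7, 1.3], [-0.8, -1.0], [0.6, -0.7]]
fixed tilt [552.27 204.96  82.61  10.79] 5.819097404945453
pre [0.0017, 0.0036, -0.0025, 0.0022, 0.0334, -0.0179]
grasp [529.84974726 200.6857701  131.55313053]
handle in tool [  4.42308865 153.52840443  -2.23585554]
```

Run:
```python
from h import *
Rt=toolR(10.8,25);print(delta((529.85,200.7,131.55),Rt))
```

```text
[0.0034, 0.0995, -0.0023, 0.0022, 0.0333, -0.0178]
```

arm_command([
  [0.002,0.006,-0.002,0.002,0.017,-0.009],
  [0.0025,0.018,-0.0024,0.002,0.033,-0.018],
  [0.0026,0.034,-0.0024,0.002,0.033,-0.018],
  [0.0028,0.05,-0.0024,0.002,0.033,-0.018],
  [0.003,0.065,-0.0023,0.002,0.033,-0.018],
  [0.0032,0.078,-0.0023,0.002,0.033,-0.018],
  [0.0033,0.088,-0.0023,0.002,0.033,-0.018],
  [0.0034,0.095,-0.0023,0.002,0.033,-0.018],
  [0.0034,0.099,-0.0023,0.002,0.033,-0.018],
  [0.0034,0.099,-0.0023,0.002,0.033,-0.018],
])

```text
time: 20.55
tool_pos: [529.3, 201.2, 131.7]
tcp_rot: [-65.0, -0.0, -79.1]
ft_force: [0.5, 0.1, -0.2]
finger_gap: 53.6
```

Run:
```python
from h import *
s=r.sense();print(s["time"],s["tool_pos"],s["tcp_rot"],s["ft_force"],s["finger_gap"])
print(delta((529.85,200.7,131.55),toolR(10.8,25)))
im=r.snapshot("wrist");cv2.imwrite("pics/w10.png",im[:,:,::-1])
```

```text
20.55 [529.27281891 201.18268564 131.67983136] [-6.50356949e+01 -1.61393554e-02 -7.91359794e+01] [ 0.50109831  0.14596952 -0.24443165] 53.568317680893465
[0.0006, 0.0003, 0.0004, 0.0006, 0.0011, -0.0002]
```

View pics/w10.png

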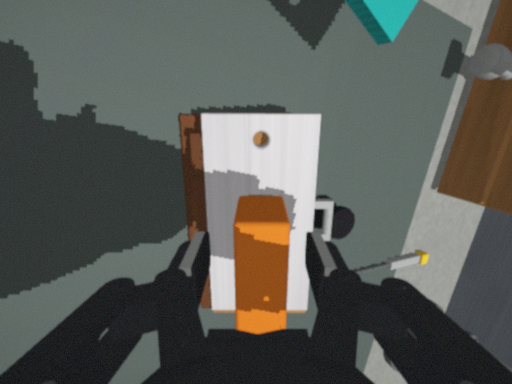

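arm_command([
  [0.0005,0,0,0,0,0],
  [0.0005,0,0,0,0,0],
  [0.0005,0,0,0,0,0],
  [0.0005,0,0,0,0,0],
  [0.0005,0,0,0,0,0],
  [0.0005,0,0,0,0,0],
  [0.0005,0,0,0,0,0],
  [0.0005,0,0,0,0,0],
  [0.0005,0,0,0,0,0],
  [0.0005,0,0,0,0,0],
], jaw=1, force=100)

```text
time: 21.85
tool_pos: [529.9, 200.8, 132.6]
tcp_rot: [-64.9, -0.0, -79.1]
ft_force: [-1.7, 0.3, 6.2]
finger_gap: 23.0
```

Run:
```python
from h import *
s=r.sense();print(s["time"],s["tool_pos"],s["tcp_rot"],s["ft_force"],s["finger_gap"])
im=r.snapshot("wrist");cv2.imwrite("pics/w11.png",im[:,:,::-1])
```

```text
21.85 [529.8785456  200.8384741  132.57254706] [-6.49438655e+01 -1.24240435e-02 -7.91290137e+01] [-1.7074799   0.29496968  6.16411175] 22.96243520035646
```

View pics/w11.png

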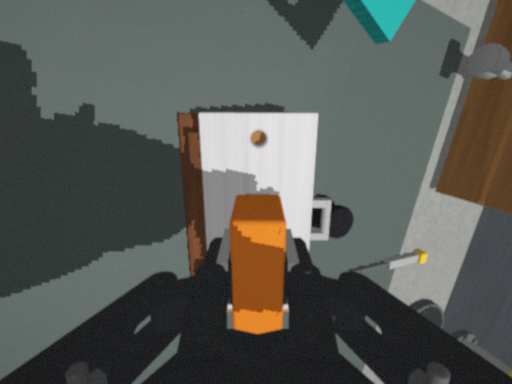

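arm_command([
  [0,-0.004,0,0,0,0],
  [0,-0.01,0,0,0,0],
  [0,-0.018,0,0,0,0],
  [0,-0.028,0,0,0,0],
  [0,-0.04,0,0,0,0],
  [0,-0.052,0,0,0,0],
  [0,-0.064,0,0,0,0],
  [0,-0.074,0,0,0,0],
  [0,-0.08,0,0,0,0],
  [0,-0.08,0,0,0,0],
])

```text
time: 23.15
tool_pos: [496.3, 194.4, 204.9]
tcp_rot: [-65.0, -0.0, -79.1]
ft_force: [-1.1, 0.3, -3.0]
finger_gap: 22.9
```

Run:
```python
from h import *
s=r.sense();print(s["time"],s["tool_pos"],s["tcp_rot"],s["ft_force"],s["finger_gap"])
p1,R1=np.array([560,40,290.]),toolR(13,0)
print(delta(p1,R1)); print(delta((610,-313,290),toolR(15.7,0),(p1,R1)))
im=r.snapshot("wrist");cv2.imwrite("pics/w12.png",im[:,:,::-1])
```

```text
23.15 [496.30869192 194.41392415 204.91975624] [-6.49682496e+01 -9.47678097e-03 -7.91308664e+01] [-1.08338595  0.25569091 -2.97310813] 22.909102800140623
[0.1637, -0.0629, 0.0663, -0.4368, -0.0366, 0.0083]
[0.3552, 0.0, -0.0307, 0.0, -0.0471, 0.0]
```

View pics/w12.png

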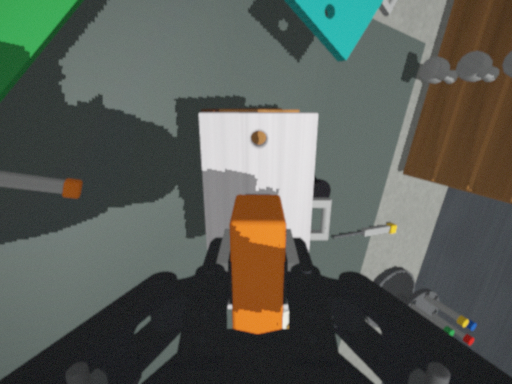

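The plate is lifted and sits unchanged in the grip. Now I level it and carry it over.

arm_command([
  [0,-0.006,0,0,0,0],
  [0.004,-0.018,0.002,-0.02,-0.002,0],
  [0.015,-0.032,0.006,-0.06,-0.005,0.001],
  [0.035,-0.045,0.014,-0.12,-0.01,0.002],
  [0.06,-0.055,0.024,-0.19,-0.016,0.004],
  [0.09,-0.062,0.036,-0.27,-0.023,0.005],
  [0.12,-0.063,0.048,-0.34,-0.028,0.006],
  [0.145,-0.063,0.058,-0.4,-0.033,0.008],
  [0.16,-0.063,0.064,-0.43,-0.036,0.008],
  [0.164,-0.063,0.066,-0.437,-0.037,0.008],
])

```text
time: 24.45
tool_pos: [560.4, 38.8, 289.1]
tcp_rot: [-90.1, -0.0, -77.0]
ft_force: [0.6, -0.1, -3.5]
finger_gap: 23.1
```

arm_command([
  [0.008,0,-0.001,0,-0.001,0],
  [0.025,0,-0.002,0,-0.003,0],
  [0.055,0,-0.005,0,-0.008,0],
  [0.095,0,-0.008,0,-0.013,0],
  [0.14,0,-0.012,0,-0.019,0],
  [0.19,0,-0.016,0,-0.026,0],
  [0.24,0,-0.021,0,-0.032,0],
  [0.285,0,-0.025,0,-0.038,0],
  [0.315,0,-0.027,0,-0.042,0],
  [0.335,0,-0.029,0,-0.045,0],
])

```text
time: 25.7
tool_pos: [606.4, -295.3, 289.3]
tcp_rot: [-90.1, -0.0, -74.5]
ft_force: [0.1, 0.9, -3.8]
finger_gap: 22.9
```

arm_command([
  [0.01,0,-0.001,0,-0.001,0],
  [0.016,0,-0.0015,0,-0.002,0],
  [0.019,0,-0.0017,0,-0.002,0],
  [0.02,0,-0.0017,0,-0.002,0],
  [0.02,0,-0.0017,0,-0.002,0],
  [0.02,0,-0.0017,0,-0.002,0],
  [0.02,0,-0.0017,0,-0.002,0],
  [0.02,0,-0.0017,0,-0.002,0],
  [0.02,0,-0.0017,0,-0.002,0],
  [0.02,0,-0.0017,0,-0.002,0],
])

```text
time: 26.95
tool_pos: [610.7, -313.1, 289.5]
tcp_rot: [-90.1, -0.0, -74.3]
ft_force: [0.1, -0.1, -2.6]
finger_gap: 22.8
```

Run:
```python
from h import *
s=r.sense();print(s["time"],s["tool_pos"],s["tcp_rot"],s["ft_force"],s["finger_gap"])
im=r.snapshot("wrist");np.save("w13.npy",im);cv2.imwrite("pics/w13.png",cv2.resize(im,(768,576),interpolation=cv2.INTER_CUBIC)[:,:,::-1])
```

```text
26.95 [ 610.65906293 -313.07493558  289.47284652] [-9.00723815e+01 -2.12801824e-02 -7.42871674e+01] [ 0.13850697 -0.0576052  -2.56502798] 22.806882952752034
```

View pics/w13.png

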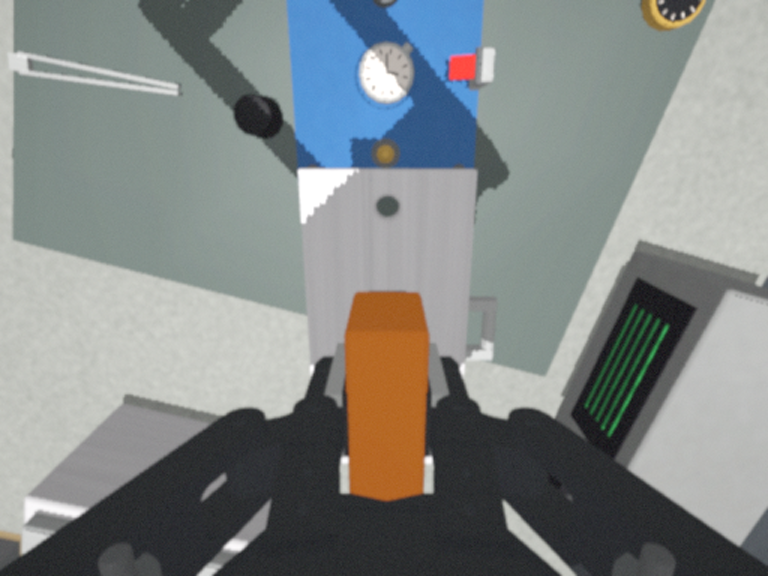

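Run:
```python
import numpy as np,cv2
im=np.load("w13.npy")
cv2.imwrite("pics/w13a.png",cv2.resize(im[0:118,185:340],None,fx=5,fy=5,interpolation=cv2.INTER_CUBIC)[:,:,::-1])
cv2.imwrite("pics/w13b.png",cv2.resize(im[105:255,190:340],None,fx=4,fy=4,interpolation=cv2.INTER_CUBIC)[:,:,::-1])
```

```text
(no output)
```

View pics/w13a.png

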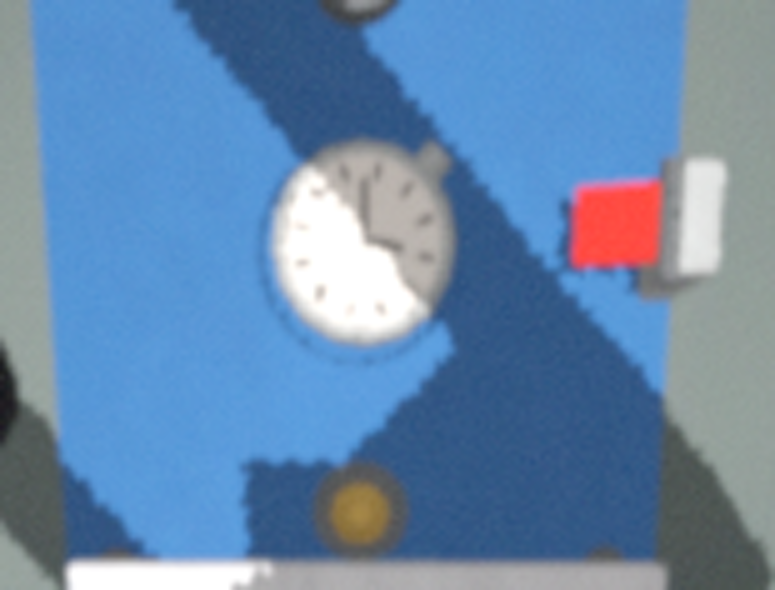

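View pics/w13b.png

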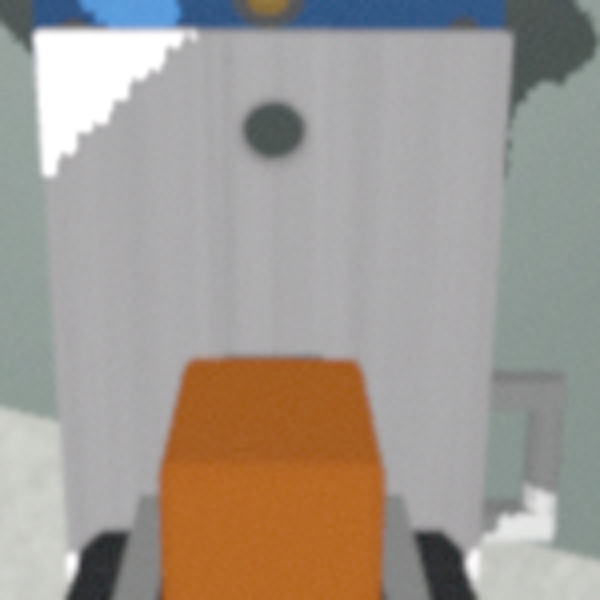

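```bash
cat > fit13.py <<'E'
from h import *
cm=r.camera_model("wrist")
a=lambda x,y:np.array([185+(x+.5)/5-.5,(y+.5)/5-.5])
b=lambda x,y:np.array([190+(x+.5)/4-.5,105+(y+.5)/4-.5])
obs=[((0,-55,27),a(361,510)),((0,-55,63),a(360,513)),((62,10,59),a(687,160)),((70,10,59),a(725,160)),((70,-10,59),a(718,275)),((62,-10,59),a(681,275))]
edges=[(-70,a(33,0)),(-70,a(63,440)),(70,a(688,0)),(70,a(659,540))]
def res(p):
    Rz=R.from_euler('z',p[2],degrees=True);o=np.array([p[0],p[1],0])
    e=[(proj("wrist",Rz.apply(m)+o,cm)-uv) for m,uv in obs]
    e+=[proj("wrist",Rz.apply((x,y,15))+o,cm)-uv for (x,uv),y in zip(edges,p[3:])]
    return np.concatenate(e)
s=least_squares(res,[574.7,-188.3,15.7,40,-40,40,-40],loss='soft_l1');F=s.x;print("fix",np.round(F,2));print(np.round(res(F).reshape(-1,2),1).tolist())
print("watch",atz("wrist",a(364,240),25.5,cm))
po=[((-35,70,-46),b(33,30)),((35,70,-46),b(513,30)),((0,55,-46),b(274,130)),((-12,30,18),b(163,463)),((12,30,18),b(383,465)),((-12,30,-18),b(185,362)),((12,30,-18),b(362,362))]
pe=[(-35,b(68,540)),(35,b(483,540))]
def res2(p):
    Q=R.from_euler('ZYX',p[3:6],degrees=True)
    e=[proj("wrist",Q.apply(m)+p[:3],cm)-uv for m,uv in po]+[proj("wrist",Q.apply((x,y,-46))+p[:3],cm)-uv for (x,uv),y in zip(pe,p[6:])]
    return np.concatenate(e)
s2=least_squares(res2,[610,-313,235,15.7,0,0,-20,-20],loss='soft_l1');P=s2.x;print("plate",np.round(P,2));print(np.round(res2(P).reshape(-1,2),1).tolist())
st=r.sense();print(st["tool_pos"],st["tcp_rot"])
A=R.from_euler('xyz',st["tcp_rot"],degrees=True).as_matrix()
print("in tool",A.T@(P[:3]-st["tool_pos"]))
E
python3 fit13.py
```

```text
fix [ 574.11 -189.09   15.59   48.67  -39.3    48.85  -61.29]
[[0.1, 0.5], [0.2, 0.4], [-0.2, -0.2], [0.6, -0.2], [0.3, -0.1], [-0.5, -0.2], [-0.1, 0.0], [-0.7, 0.0], [0.7, 0.0], [-0.4, -0.0]]
watch [ 574.32108366 -187.86964713   25.5       ]
plate [ 6.0979e+02 -3.1253e+02  2.3533e+02  1.5880e+01 -2.8000e-01  9.0000e-02
 -1.3340e+01 -1.3360e+01]
[[0.4, 0.4], [-0.0, 0.0], [-0.1, 1.0], [-1.8, 0.7], [1.5, 0.1], [-0.3, -2.5], [0.3, -2.6], [0.1, -0.0], [-0.4, -0.0]]
[ 610.66220581 -313.08130817  289.46722928] [-9.00715872e+01 -1.98736641e-02 -7.42880224e+01]
in tool [-0.78015977 54.1338743  -0.62139702]
```

Run:
```python
from h import *
s=r.sense();p=s["tool_pos"]
A=R.from_euler('xyz',s["tcp_rot"],degrees=True).as_matrix()
Rt=R.from_euler('z',-0.29,degrees=True).as_matrix()@A
print(delta(p+[-35.7,123.4,0],Rt),delta(p+[-35.7,123.4,-108],Rt))
```

```text
[-0.1285, -0.0, -0.0009, -0.0, 0.0051, 0.0] [-0.1285, 0.108, -0.0008, -0.0, 0.0051, 0.0]
```

arm_command([
  [-0.008,0,0,0,0,0],
  [-0.025,0,0,0,0,0],
  [-0.048,0,0,0,0,0],
  [-0.072,0.005,0,0,0,0],
  [-0.094,0.015,-0.0005,0,0.002,0],
  [-0.112,0.032,-0.0008,0,0.004,0],
  [-0.123,0.054,-0.0008,0,0.005,0],
  [-0.128,0.077,-0.0008,0,0.005,0],
  [-0.1285,0.095,-0.0008,0,0.005,0],
  [-0.1285,0.104,-0.0008,0,0.005,0],
])

```text
time: 28.25
tool_pos: [574.5, -189.4, 184.2]
tcp_rot: [-90.1, 0.0, -74.6]
ft_force: [0.1, -0.5, -4.3]
finger_gap: 23.0
```

arm_command([
  [0,0.002,0,0,0,0],
  [0,0.003,0,0,0,0],
  [0,0.003,0,0,0,0],
  [0,0.003,0,0,0,0],
  [0,0.003,0,0,0,0],
  [0,0.003,0,0,0,0],
  [0,0.003,0,0,0,0],
  [0,0.003,0,0,0,0],
  [0,0.003,0,0,0,0],
  [0,0.003,0,0,0,0],
])

```text
time: 29.5
tool_pos: [575.0, -189.7, 182.4]
tcp_rot: [-90.1, -0.0, -74.6]
ft_force: [-0.3, -0.8, -3.1]
finger_gap: 22.6
```

Run:
```python
from h import *
s=r.sense();print(s["time"],s["tool_pos"],s["tcp_rot"],s["ft_force"],s["wrist_torque"])
im=r.snapshot("wrist");crop(im,(260,160),75,"w14.png",5)
im=r.snapshot("side");crop(im,(285,140),50,"s14.png",6)
im=r.snapshot("scene");crop(im,(185,270),60,"c14.png",6)
```

```text
29.5 [ 574.9711742  -189.65928766  182.42361011] [-9.00722085e+01 -2.13585618e-02 -7.45749171e+01] [-0.25924609 -0.81306587 -3.09024189] [-0.04623363  0.02096306 -0.00916433]
```

View pics/w14.png

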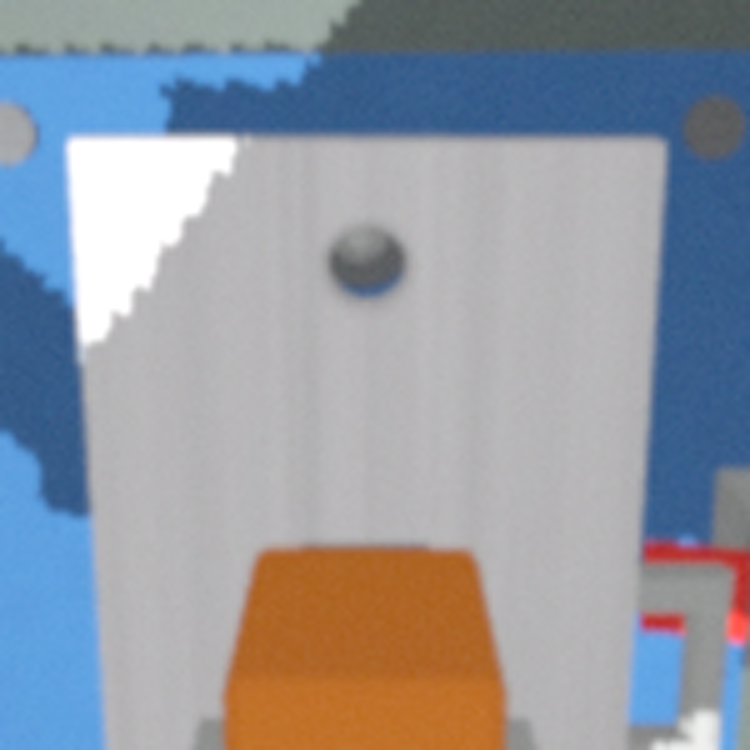

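View pics/c14.png

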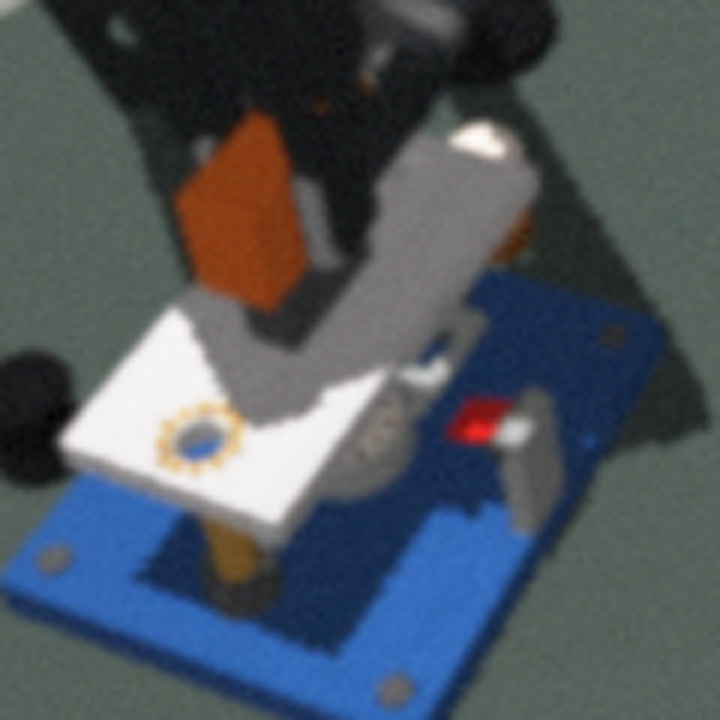

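View pics/s14.png

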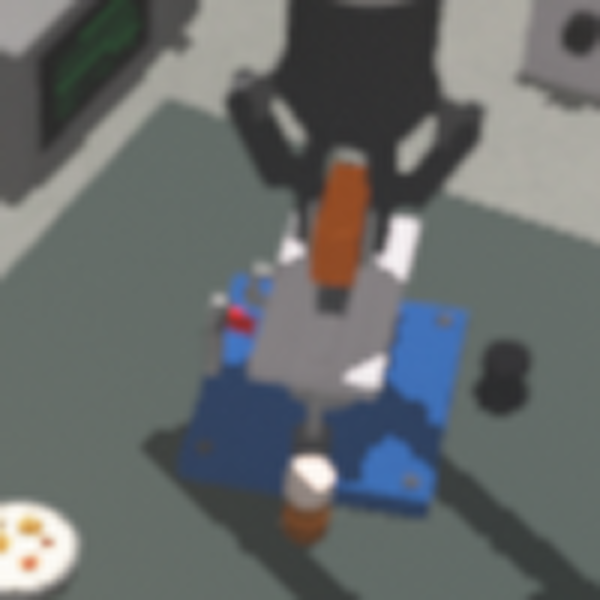

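Run:
```python
from h import *
cm=r.camera_model("wrist");s=r.sense();A=R.from_euler('xyz',s["tcp_rot"],degrees=True).as_matrix()
c=s["tool_pos"]+A@np.array([-.78,54.13,-.62]);print(c)
y=15.6
Q=R.from_euler('z',y,degrees=True)
f=lambda q:np.round((q-[185,85]+.5)*5,0)
print("hole top",f(proj("wrist",Q.apply((0,55,-46))+c,cm)))
cc=c.copy();cc[2]=0
for z in (27,48,56):print(z,f(proj("wrist",Q.apply((0,55,0))+cc+[0,0,z],cm)))
print("collar edges",[f(proj("wrist",Q.apply((11*a,55+11*b,27))+cc,cm)) for a,b in((1,0),(-1,0),(0,1),(0,-1))])
```

```text
[ 574.15687783 -189.12850458  128.34526413]
hole top [366. 269.]
27 [366. 221.]
48 [366. 236.]
56 [366. 243.]
collar edges [array([435., 220.]), array([296., 221.]), array([366., 149.]), array([366., 290.])]
```

arm_command([
  [0.0002,0.001,0,0,0,0],
  [0.0004,0.002,0,0,0,0],
  [0.0004,0.004,0,0,0,0],
  [0.0004,0.006,0,0,0,0],
  [0.0004,0.008,0,0,0,0],
  [0.0004,0.01,0,0,0,0],
  [0.0004,0.012,0,0,0,0],
  [0.0004,0.013,0,0,0,0],
  [0.0004,0.014,0,0,0,0],
  [0.0004,0.014,0,0,0,0],
])

```text
time: 30.9
tool_pos: [575.0, -190.0, 168.4]
tcp_rot: [-90.1, -0.0, -74.6]
ft_force: [0.2, -0.2, -2.7]
finger_gap: 22.9
```

Run:
```python
from h import *
s=r.sense();print(s["time"],s["tool_pos"],s["tcp_rot"],s["ft_force"],s["wrist_torque"])
im=r.snapshot("wrist");crop(im,(260,160),75,"w15.png",5)
im=r.snapshot("scene");crop(im,(175,280),45,"c15.png",8)
```

```text
30.9 [ 575.02903723 -190.04457116  168.38542924] [-9.00777246e+01 -1.72713058e-02 -7.45750465e+01] [ 0.19831075 -0.1912092  -2.69716896] [ 0.00988365 -0.02773827 -0.00871303]
```

View pics/w15.png

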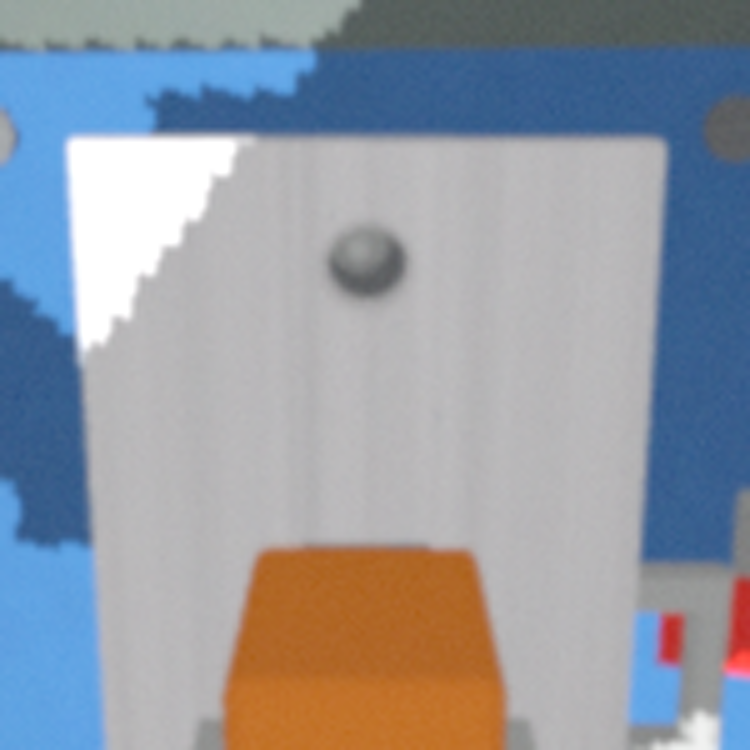

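View pics/c15.png

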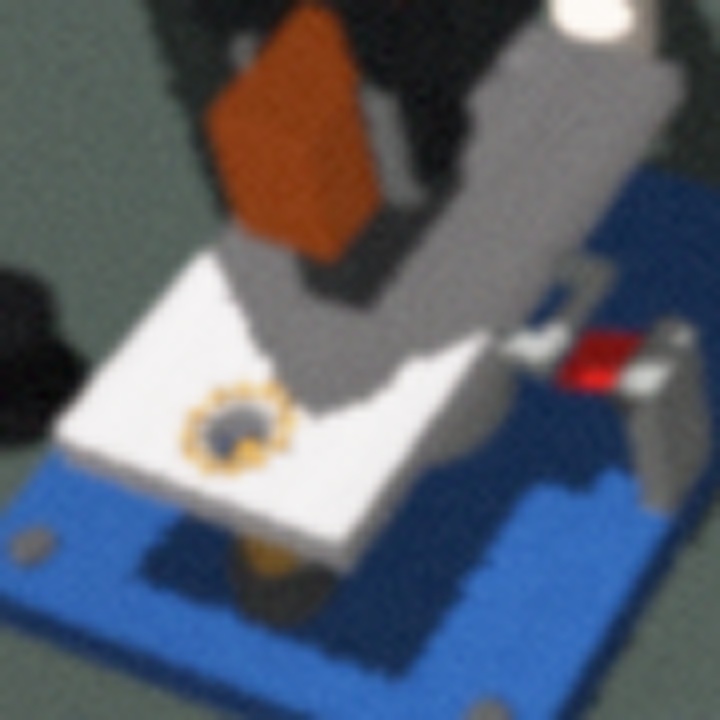

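Brass tip is visible inside the large hole and steel inside the small one, with no contact force. I continue slowly.

arm_command([
  [0,0.0005,0,0,0,0],
  [0,0.002,0,0,0,0],
  [0,0.0035,0,0,0,0],
  [0,0.005,0,0,0,0],
  [0,0.0065,0,0,0,0],
  [0,0.008,0,0,0,0],
  [0,0.0095,0,0,0,0],
  [0,0.011,0,0,0,0],
  [0,0.012,0,0,0,0],
  [0,0.012,0,0,0,0],
])

```text
time: 32.25
tool_pos: [575.2, -190.1, 156.8]
tcp_rot: [-90.1, -0.0, -74.6]
ft_force: [-0.2, 1.0, -0.1]
finger_gap: 23.0
```

Run:
```python
from h import *
s=r.sense();print(s["time"],s["tool_pos"],s["tcp_rot"],s["ft_force"],s["wrist_torque"])
im=r.snapshot("wrist");crop(im,(260,160),75,"w16.png",5)
im=r.snapshot("scene");crop(im,(175,280),45,"c16.png",8)
```

```text
32.25 [ 575.19811985 -190.07901303  156.78694314] [-9.00541585e+01 -3.30973285e-02 -7.45691362e+01] [-0.18235312  1.02705861 -0.06089776] [0.23428855 0.12996952 0.04184382]
```

View pics/c16.png

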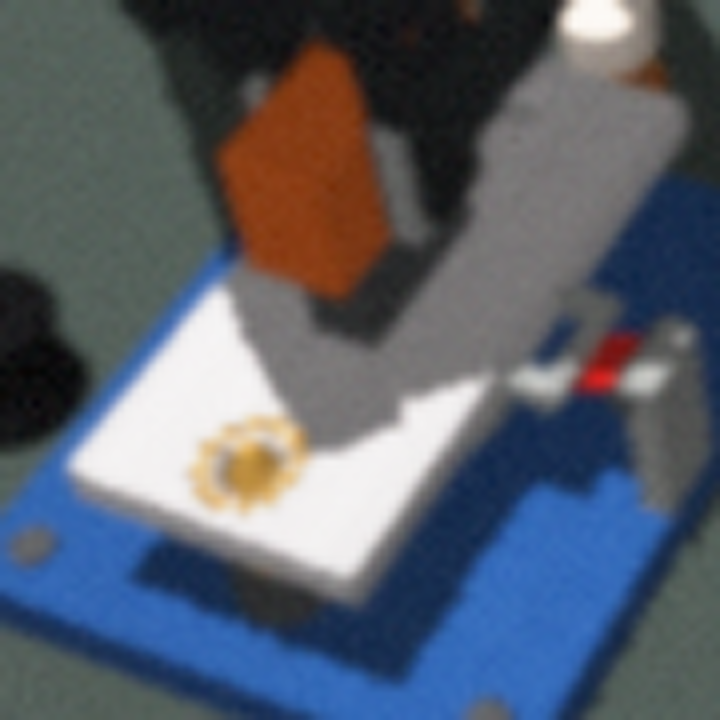

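View pics/w16.png

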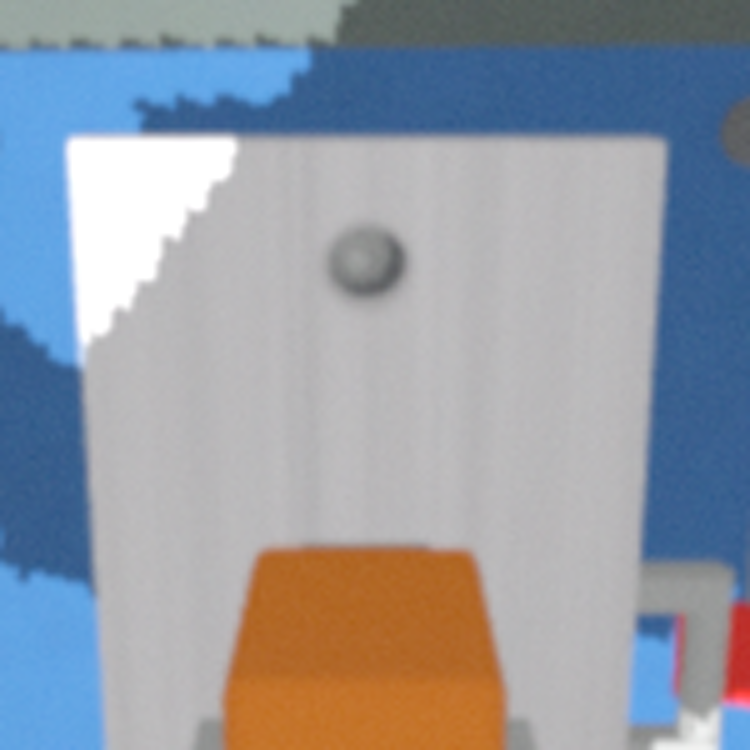

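arm_command([
  [-0.0004,0,0,0,0,0],
  [-0.0004,0.001,0,0,0,0],
  [-0.0004,0.002,0,0,0,0],
  [-0.0004,0.003,0,0,0,0],
  [-0.0004,0.0045,0,0,0,0],
  [-0.0004,0.006,0,0,0,0],
  [-0.0004,0.0075,0,0,0,0],
  [-0.0004,0.009,0,0,0,0],
  [-0.0004,0.01,0,0,0,0],
  [-0.0004,0.01,0,0,0,0],
])

```text
time: 33.6
tool_pos: [574.7, -189.7, 146.1]
tcp_rot: [-90.1, -0.0, -74.6]
ft_force: [-1.9, -1.7, -0.2]
finger_gap: 23.0
```

Run:
```python
from h import *
s=r.sense();print(s["time"],s["tool_pos"],s["tcp_rot"],s["ft_force"],s["wrist_torque"])
im=r.snapshot("scene");crop(im,(175,280),45,"c17.png",8)
```

```text
33.6 [ 574.71165713 -189.70146481  146.1006437 ] [-9.01053084e+01 -9.67924169e-03 -7.45772295e+01] [-1.88683354 -1.74730383 -0.18695921] [-0.10281105  0.28625503 -0.01672786]
```

View pics/c17.png

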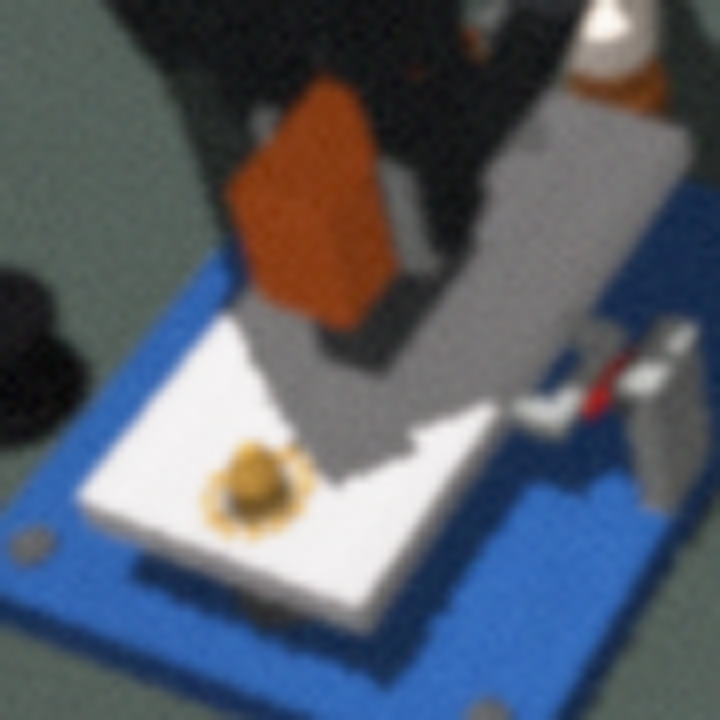

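arm_command([
  [0.0002,0.001,0,0,0,0],
  [0.0002,0.002,0,0,0,0],
  [0.0002,0.003,0,0,0,0],
  [0.0002,0.004,0,0,0,0],
  [0.0002,0.005,0,0,0,0],
  [0.0002,0.006,0,0,0,0],
  [0.0002,0.007,0,0,0,0],
  [0.0002,0.008,0,0,0,0],
  [0.0002,0.009,0,0,0,0],
  [0.0002,0.009,0,0,0,0],
])

```text
time: 34.9
tool_pos: [575.0, -189.8, 137.3]
tcp_rot: [-90.1, -0.0, -74.6]
ft_force: [-0.5, 0.3, -2.8]
finger_gap: 22.9
```

Run:
```python
from h import *
s=r.sense();print(s["time"],s["tool_pos"],s["tcp_rot"],s["ft_force"],s["wrist_torque"])
im=r.snapshot("scene");crop(im,(175,280),45,"c18.png",8)
im=r.snapshot("wrist");crop(im,(285,200),60,"w18.png",6)
```

```text
34.9 [ 574.95654913 -189.79772816  137.26751071] [-9.00756305e+01 -1.31743301e-02 -7.45742145e+01] [-0.47909878  0.28037781 -2.79560727] [0.05075171 0.24832943 0.0869343 ]
```

View pics/c18.png

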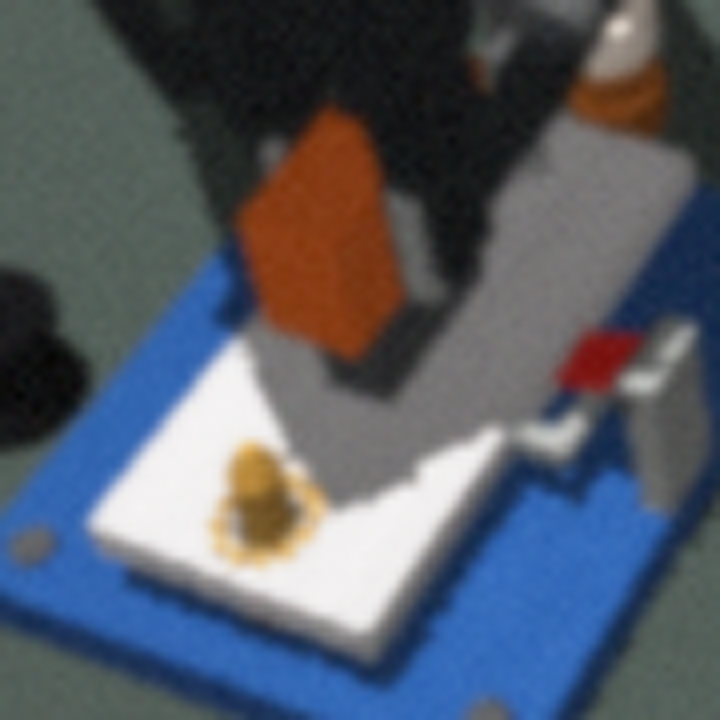

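View pics/w18.png

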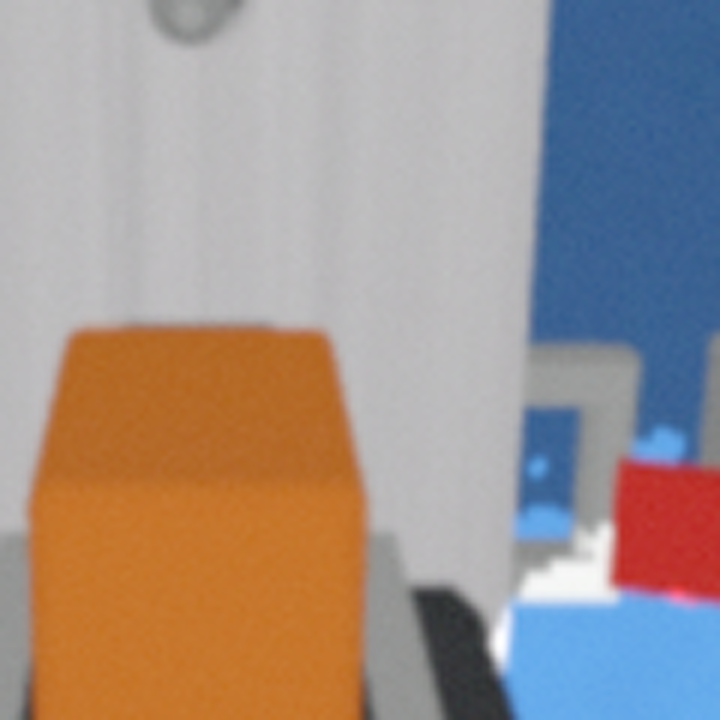

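The gate has sprung back over the eye, but no seating force shows yet. I press a little further.

arm_command([
  [0,0.0003,0,0,0,0],
  [0,0.0006,0,0,0,0],
  [0,0.0009,0,0,0,0],
  [0,0.0012,0,0,0,0],
  [0,0.0015,0,0,0,0],
  [0,0.0018,0,0,0,0],
  [0,0.002,0,0,0,0],
  [0,0.002,0,0,0,0],
  [0,0.002,0,0,0,0],
  [0,0.002,0,0,0,0],
])

```text
time: 36.25
tool_pos: [575.0, -189.9, 136.0]
tcp_rot: [-90.1, -0.0, -74.6]
ft_force: [-4.3, 1.0, 4.0]
finger_gap: 23.2
```

arm_command([
  [0,0.0003,0,0,0,0],
  [0,0.0006,0,0,0,0],
  [0,0.001,0,0,0,0],
  [0,0.0015,0,0,0,0],
  [0,0.0015,0,0,0,0],
  [0,0.0015,0,0,0,0],
  [0,0.0015,0,0,0,0],
  [0,0.0015,0,0,0,0],
  [0,0.0015,0,0,0,0],
  [0,0.0015,0,0,0,0],
])

```text
time: 37.5
tool_pos: [575.1, -189.9, 135.9]
tcp_rot: [-90.1, -0.0, -74.6]
ft_force: [-10.8, 4.0, 15.7]
finger_gap: 22.8
```

Run:
```python
from h import *
s=r.sense();print(s["time"],s["tool_pos"],s["tcp_rot"],s["ft_force"],s["wrist_torque"])
```

```text
37.5 [ 575.10642082 -189.90847615  135.90791728] [-9.00660986e+01 -3.84432310e-02 -7.45653660e+01] [-10.84455205   4.01274945  15.66644073] [0.6470519  2.16641852 0.0855533 ]
```

arm_command([
  [0,-0.0008,0,0,0,0],
  [0,-0.0015,0,0,0,0],
  [0,-0.0015,0,0,0,0],
  [0,-0.0015,0,0,0,0],
  [0,-0.0015,0,0,0,0],
  [0,-0.0015,0,0,0,0],
  [0,-0.0015,0,0,0,0],
  [0,-0.0015,0,0,0,0],
  [0,-0.0015,0,0,0,0],
  [0,-0.0015,0,0,0,0],
])

```text
time: 38.75
tool_pos: [575.1, -189.9, 136.0]
tcp_rot: [-90.1, -0.0, -74.6]
ft_force: [-4.7, 1.4, 5.8]
finger_gap: 23.2
```

arm_command([
  [0,0,0,0,0,0],
  [0,0,0,0,0,0],
  [0,0,0,0,0,0],
  [0,0,0,0,0,0],
  [0,0,0,0,0,0],
  [0,0,0,0,0,0],
  [0,0,0,0,0,0],
  [0,0,0,0,0,0],
  [0,0,0,0,0,0],
  [0,0,0,0,0,0],
], jaw=-0.1)

```text
time: 40.0
tool_pos: [575.0, -189.9, 135.5]
tcp_rot: [-90.1, -0.0, -74.6]
ft_force: [-0.9, 0.5, -0.3]
finger_gap: 47.1
```

Run:
```python
from h import *
s=r.sense();print(s["time"],s["tool_pos"],s["ft_force"],s["finger_gap"])
im=r.snapshot("wrist");cv2.imwrite("pics/w19.png",im[:,:,::-1])
```

```text
40.0 [ 574.98540812 -189.86146887  135.45403604] [-0.90919919  0.4735179  -0.34098257] 47.08560882323615
```

View pics/w19.png

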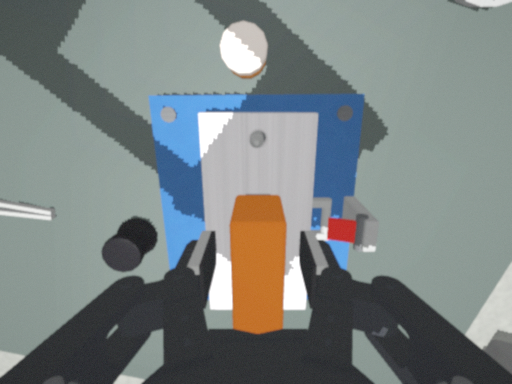

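Fingers are clear of the handle on both sides. Retreating straight up.

arm_command([
  [0,-0.003,0,0,0,0],
  [0,-0.01,0,0,0,0],
  [0,-0.022,0,0,0,0],
  [0,-0.038,0,0,0,0],
  [0,-0.058,0,0,0,0],
  [0,-0.08,0,0,0,0],
  [0,-0.1,0,0,0,0],
  [0,-0.115,0,0,0,0],
  [0,-0.125,0,0,0,0],
  [0,-0.13,0,0,0,0],
])

```text
time: 41.3
tool_pos: [575.2, -189.8, 265.9]
tcp_rot: [-90.1, -0.0, -74.6]
ft_force: [-0.5, -0.1, 0.2]
finger_gap: 47.2
```

arm_command([
  [0,0,0,0,0,0],
  [0,0,0,0,0,0],
  [0,0,0,0,0,0],
  [0,0,0,0,0,0],
  [0,0,0,0,0,0],
  [0,0,0,0,0,0],
  [0,0,0,0,0,0],
  [0,0,0,0,0,0],
  [0,0,0,0,0,0],
  [0,0,0,0,0,0],
])

```text
time: 42.55
tool_pos: [575.1, -189.8, 265.5]
tcp_rot: [-90.1, -0.0, -74.6]
ft_force: [0.3, -0.4, -0.4]
finger_gap: 47.1
```

Run:
```python
from h import *
s=r.sense();print(s["time"],s["tool_pos"],s["ft_force"],s["finger_gap"])
im=r.snapshot("wrist");cv2.imwrite("pics/w20.png",cv2.resize(im[90:330,120:400],None,fx=2.5,fy=2.5,interpolation=cv2.INTER_CUBIC)[:,:,::-1])
im=r.snapshot("scene");crop(im,(185,280),50,"c20.png",7);cv2.imwrite("pics/c20f.png",im[:,:,::-1])
```

```text
42.55 [ 575.13648675 -189.78884939  265.45323733] [ 0.2981974  -0.36951471 -0.3624561 ] 47.12646704258241
```

View pics/w20.png

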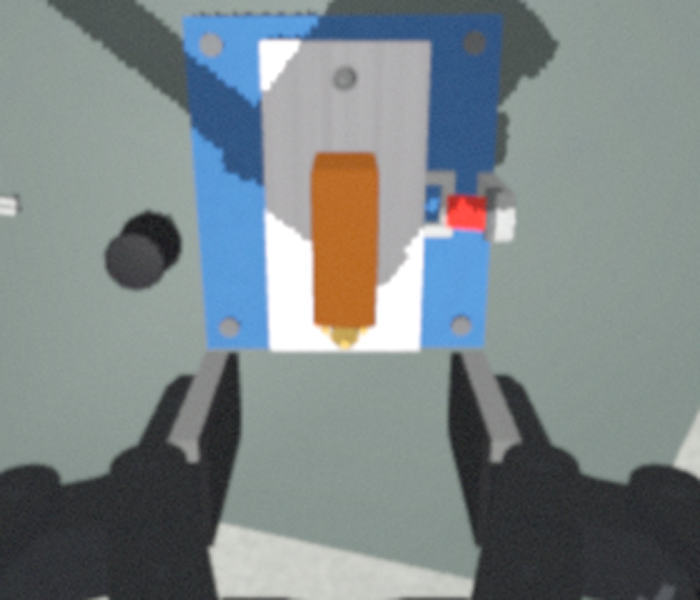

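View pics/c20.png

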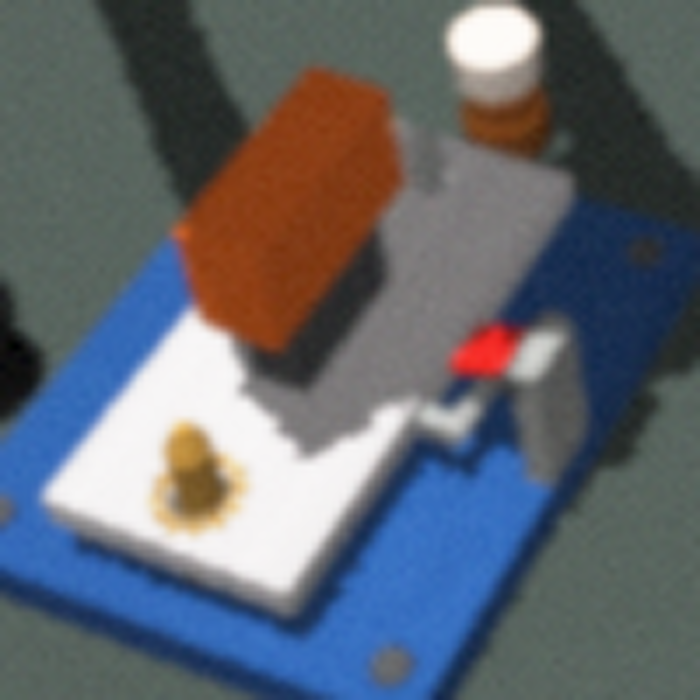

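View pics/c20f.png

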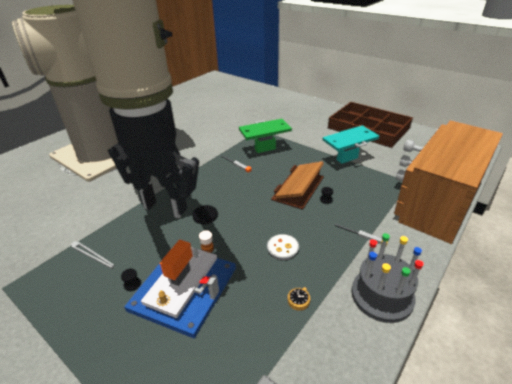

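Run:
```python
from h import *
cm=r.camera_model("wrist")
c=lambda x,y:np.array([120+(x+.5)/2.5-.5,90+(y+.5)/2.5-.5])
obs=[((-35,70,-46),c(259,40)),((35,70,-46),c(431,40)),((35,-70,-46),c(421,350)),((-35,-70,-46),c(270,351)),((0,55,-46),c(344,76)),((-12,-30,18),c(313,325)),((12,-30,18),c(376,326)),((-12,30,18),c(311,170)),((12,30,18),c(379,170))]
x,e=fitplate(obs,cm,[575,-189,83,15.6,0,0]);print(np.round(x,2),e)
fo=[((-70,80,15),c(184,16)),((70,80,15),c(502,15)),((70,-80,15),c(485,347)),((-70,-80,15),c(209,349))]
print(fitfix(fo,cm,(574,-189,15.6)))
```

```text
[ 5.7402e+02 -1.8901e+02  8.1920e+01  1.5500e+01 -8.0000e-02  3.0000e-02] [[0.2, 0.2], [-0.4, 0.0], [-0.7, -0.4], [0.5, -0.8], [0.3, 0.7], [-0.3, 1.5], [0.6, 1.1], [-0.6, -0.9], [0.3, -0.9]]
(array([ 574.20409588, -189.04559577,   15.88529079]), [[-0.5, 0.2], [1.1, -0.5], [-0.0, 0.2], [-0.4, 0.2]])
```

The plate fits level (under 0.1° tilt), with its handle centre about 82 mm up and concentric with the fixture to about 0.2 mm. The gate is shut. Handing in.

```bash
python3 -c "
from bench import r
print(r.hand_in());print(r.sense()['time'])"
```

```text
the job is handed in; nothing more can be done
None
the job is handed in; nothing more can be done
```

The job is done and handed in at about 42.7 s of the 67 s. The system gives no verdict, so what follows rests on my own checks.

- **Watch:** I regripped it once 5 mm higher on the stand so the fingertips would clear the fixture base, then let it go in the nest. After release its dial centre was within about 0.5 px of the position predicted for a seated watch. The plate now covers it, so I could not look at it again at the end.
- **Plate:** I took the orange-handled plate off the sloping rest, levelled it and lowered it over both pins, large hole on the brass pin. It pushed the red gate open, and the gate sprang back over the eye. I then pressed it onto the collars with about 16 N and let go.
- **Last checks:** A fit to the last wrist picture put the plate's tilt below 0.1° and its centre about 0.2 mm from the fixture's. The handle centre came out at 82 mm, against 83 mm nominal. The gate looks shut, the fingers are clear with no force on the wrist, and every bystander visible in the last pictures is upright and looks unmoved.
- **What disagreed:** The plate seated about 1 mm lower than my earlier fit predicted. Camera estimates of the fixture's position also differed by up to about 1 mm between views. Both are within tolerance.

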